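# Free a jammed sample shuttle and make it ready to run again

## Task

The sample shuttle has jammed with its load on board: first put the jog toggle on the switch box into its centre, off position. Then lift every carton off the carriage and lay it flat on the bench before you move the carriage; push the stuck carriage by its black handle along its rails, not letting it shoot away, until it breaks free and sits fully home against the stop hidden in the end housing. Finally lay all the cartons back flat on the carriage deck, side by side and none hanging far over, with the toggle still off, and leave the tape roll and the wash bottle where they are.

Things in the scene. Friction and masses are not known exactly. Their poses are not given: they have to be found in the camera images.
- shuttle: Linear shuttle, fixed: aluminium base 100 x 476 x 12 mm with two guide rods along its length. Origin at the centre of the base's underside; y runs along the rails towards the end housing, z up. The grey end housing (100 x 72 mm, top 59 mm above the bench) covers the last 72 mm at the +y end. Home is towards +y.
- carriage (a joint): Carriage travel along the shuttle's +y, m; it starts at 0, stuck on a hard lump: about 15 N along the rail break it free within the first 10 mm; then it slides with about 4 N of friction and stays where it is left. The rigid end stop is out of sight, somewhere between 0.07 and 0.14 (differs from run to run): stop pushing when the force rises.
- deck (a point): Centre of the top of the carriage deck, 45 mm above the bench; axes parallel to the shuttle's. The deck is a flat plate without rims, 110 mm (x) by 200 mm (y), with a black rubber mat.
- push_handle (a point): Top centre of the black push handle, an upright plate 50 mm (x) by 14 mm (y, along the rails), top 88 mm above the bench, on a low bracket (top 43 mm above the bench) at the -y end of the carriage, 135 mm from the deck centre; free space on both sides. It can be pushed from its -y side or pinched from above. Axes parallel to the shuttle's.
- home_plunger (a joint): Travel of the spring plunger in the hidden end stop, m: 0 while the carriage is away, 0.006 fully pressed in by the carriage's nose; 0.004 and more means that the carriage is fully home. Its spring (1.5 N at most) is too weak to push the carriage back.
- switch_box: Grey switch box, fixed to the bench, 70 (x) x 110 (y) x 40 mm high. Origin at the centre of its underside. The toggle swings along its y axis.
- toggle (a joint): Angle of the toggle lever, rad: 0 = upright = off (centre detent), about +0.44 = leaning to the box's +y (forward), about -0.44 = leaning to -y (reverse). Sprung detents at all three; it snaps to the nearest (change-over about 0.26 either side of upright). 2 to 3 N at the tip move it. It starts at forward. Off is within 0.08.
- toggle_pivot (a point): Pivot of the toggle lever, on top of the switch box, 40 mm above the bench; axes parallel to the switch box's.
- toggle_tip (a point): Tip of the toggle lever: a round steel bat 70 mm long from the pivot, 11 mm thick at the foot and 16 mm at the top 18 mm.
- carton_1: Small test-strip carton, white and teal, 35 (x) x 85 (y) x 22 mm high, 80 g. Origin at the centre of its underside, z up. Starts flat on the carriage deck, lying across the rails. May be absent (two or three are there). The bench right of the shuttle, x 0.37 to 0.62 and y -0.42 to -0.30, is clear for laying cartons down.
- carton_2: Small test-strip carton, white and teal, 35 (x) x 85 (y) x 22 mm high, 80 g. Origin at the centre of its underside, z up. Starts flat on the carriage deck, lying across the rails. May be absent (two or three are there). The bench right of the shuttle, x 0.37 to 0.62 and y -0.42 to -0.30, is clear for laying cartons down.
- carton_3: Small test-strip carton, white and teal, 35 (x) x 85 (y) x 22 mm high, 80 g. Origin at the centre of its underside, z up. Starts flat on the carriage deck, lying across the rails. May be absent (two or three are there). The bench right of the shuttle, x 0.37 to 0.62 and y -0.42 to -0.30, is clear for laying cartons down.
- tape_roll: Roll of masking tape lying flat, 98 mm across, 25 mm high; origin at the centre of its underside. Bystander, loose.
- wash_bottle: Wash bottle with a red cap and spout, 68 x 111 x 200 mm; origin at its underside. Bystander, loose.
There are look-alikes about, which are no part of the job. What is shaped like the carton_1 but green is not meant.

How it is judged:
On the way, in this order (a step that is already met when the one before it is completed fails the run):
1. the toggle is in its centre off position, with the carriage not yet moved (value of joint toggle between -0.08 and 0.08 rad and distance of push_handle from where it was at the start of the episode below 0.012 m), for 0.3 s.
2. every carton lies on the bench, off the carriage, which has not been moved yet (height (world z) of each of carton_1, carton_2, carton_3 below 0.02 m and distance of push_handle from where it was at the start of the episode below 0.012 m), for 0.2 s.
3. with the cartons still on the bench and the toggle off, the carriage is fully home against its stop (value of joint home_plunger above 0.004 m and height (world z) of each of carton_1, carton_2, carton_3 below 0.02 m and value of joint toggle between -0.08 and 0.08 rad), for 0.3 s.
At the end, for the whole second after the job is handed in: Toggle within 0.08 rad of upright; home plunger pressed in 4 mm or more; carriage at rest; every carton at rest, flat (0.15 rad) and directly on the deck, not stacked, its centre within 30 mm (deck x) and 88 mm (deck y) of the deck centre (value of joint toggle between -0.08 and 0.08 rad and value of joint home_plunger above 0.004 m and velocity of joint carriage between -0.01 and 0.01 m/s and x of carton_1 in the frame of deck between -0.03 and 0.03 m and y of carton_1 in the frame of deck between -0.088 and 0.088 m and z of carton_1 in the frame of deck between -0.006 and 0.01 m and angle between each of carton_1, carton_2, carton_3's own z axis and vertical below 0.15 rad and linear speed of each of carton_1, carton_2, carton_3 below 0.03 m/s and x of carton_2 in the frame of deck between -0.03 and 0.03 m and y of carton_2 in the frame of deck between -0.088 and 0.088 m and z of carton_2 in the frame of deck between -0.006 and 0.01 m and x of carton_3 in the frame of deck between -0.03 and 0.03 m and y of carton_3 in the frame of deck between -0.088 and 0.088 m and z of carton_3 in the frame of deck between -0.006 and 0.01 m); the robot touches nothing.
It fails at once if the carriage is pushed while the toggle is not off (distance of push_handle from where it was at the start of the episode above 0.012 m and (value of joint toggle above 0.24 rad or value of joint toggle below -0.24 rad)).
It fails at once if the carriage shoots along the rail faster than 0.35 m/s (velocity of joint carriage above 0.35 m/s or velocity of joint carriage below -0.35 m/s).
It fails at once if the tape roll or the wash bottle is shifted by more than 30 mm (distance of any of tape_roll, wash_bottle from where it was at the start of the episode above 0.03 m).
Of carton_1, carton_2, carton_3 only 2 to 3 are there at a start; the rules pass over those that are not, and their reading is None.
At some moment in a run one of carton_1, carton_2, carton_3 may be knocked a few centimetres aside while the robot is not near it.
Once in a run the grip may slacken for a moment while it holds something.
It also fails if it takes over 210 s, if anything falls off the work surface, if the arm or the gripper's body presses on something with over 40 N, if the wrist force passes 120 N, or if a joint passes its speed limit or range.

## Robot

A 6-joint arm with a two-finger parallel gripper is mounted at the origin on the work surface; the furniture and walls round the work are solid. World frame = base frame: x ahead of the robot, y to its left, z up, the work surface at z = 0. Lengths are in m, angles in rad, forces in N, time in s.
With the tool pointing down it reaches from about 0.25 to 0.775 m from the base axis. Payload 4 kg.
Tool frame: the origin (TCP) lies at the very end of the fingers, on their centre line; the grasp point (between the pads) lies 19 mm behind it; z points along the fingers, y is the line along which they close (so a half turn about z gives the same grasp; the last joint's range is limited). The gripper opens to 94 mm and grips with 3 to 60 N. Pads are 16 mm wide; open, the fingers measure 119 mm over their backs; the gripper's body (75 mm by 177 mm) begins 78 mm behind the grasp point.
Start: joints at [-1.371, 0.087, 1.371, -0, 1.684, -0.103], TCP at [0.164, -0.525, 0.178] pointing down, gripper open.
Joint ranges: [-3.1, 3.1], [-0.76, 2.03], [0.27, 2.55], [-1.08, 4.22], [0.17, 2.65], [-2.57, 2.57]. Speed limits (rad/s): [2.79, 2.79, 3.14, 3.14, 3.14, 3.14].

## Interface

Orientations are given as [roll, pitch, yaw] about the fixed x, y, z axes, in that order (R = Rz(yaw) Ry(pitch) Rx(roll)).
In Python, from bench import robot gives the robot as it stands. The module is installed in compiled form; this text tells all that it offers.
- The arm moves only by the tool move_arm, never from a script. Its argument "deltas" is one flat list of numbers, 7 for each row, row after row: the turn, a rotation vector about the tool's x, y, z in rad, then the shift along the tool's x, y, z in cm, then the closure, from -1 (fully open) to 1 (shut). A call has 1 to 8 rows; each row is the pose to reach, as a shift and turn from the pose commanded when the call began, along the tool's axes at that moment; what a row does not reach only later rows make up. A row lasts 1/10 s, in which the tool goes at most 50 mm and 8.59 degrees, less where a joint would pass 70% of its speed; a pose out of reach is approached as far as the arm can. A call with a gripper value outside its range is refused whole. The fingers move at their own pace and stop on an object; the grip force is fixed at half the most. Time passes only in rows, so rows that repeat a pose let the fingers close. It gives the time, the measured TCP pose, the force, the opening and the grip force at its end, in the units of the state.
- robot.get_obs(): the state, without advancing time (a new reading comes with each control period).
- robot.snapshot(name): name is "scene" or "side" or "wrist"; returns a dict with "image" (480x640x3 uint8, red, green, blue), "depth" (480x640 float32, m along the optical axis (not along the pixel's ray), 0 where there is no reading), "fov_y" (degrees; the focal length in pixels is half the picture's height over the tangent of half this angle, whatever the lens; pixels are square), "cx", "cy" (the principal point, pixels), "origin" and "orientation" of the camera in the world; the wrist camera has in their place "T_tool_cam" (4x4, takes a point from camera to tool coordinates, whose origin is the TCP and whose axes are the flange's). Camera axes: x right, y up, looking along -z (the intrinsics and any distortion apply to the point x, -y, -z); pixel columns grow to the right and rows downward; lengths in m; the calibration is good to about 2 mm. A picture is of the moment at which its call begins: read the wrist's pose just before it.
- robot.close_job(): hands the job in; it is judged then, once.
The state is a dict: "time": time; "joint_positions": joint angles; "qvel": joint speeds; "joint_torque": joint torques, N m; "tool_pos": TCP position; "ee_rot": TCP orientation; "wrist_force": force on the tool from outside, world axes, zero at the start; "wrist_torque": the same for the moment, N m; "width": finger opening in m; "finger_force": force on a finger pad.
Only numpy, scipy, OpenCV 4.12 (cv2) and the standard library are available. Lean on these libraries where they do the work, as an engineer would, in place of code of your own. Each camera call takes 0.05 s, during which the arm holds its last target. There are 200 camera calls.

## Working session

There is one attempt and no reset: what is moved stays moved. The work goes in short steps, Python scripts to look and compute and a tool call to move; the robot and the scene stay as the last step left them, time stands still between calls to the robot, and variables do not carry over. Pictures are saved under pics/ and viewed, at most 14 in all, crops included, and the job is handed in when it is done.

Besides the shell and the picture viewer there is one more tool, called after "Request:" by a JSON object that holds its "op" and its "data", one argument or row to a line. move_arm: Moves the arm, as the interface text tells. Its arguments: {"type":"object","properties":{"deltas":{"type":"array","items":{"type":"number"}}},"required":["deltas"]}

```bash
mkdir -p pics; cat > h.py <<'E'
import numpy as np, cv2
from bench import robot
from scipy.spatial.transform import Rotation as R
def snap(n):
    o=robot.get_obs(); s=robot.snapshot(n)
    f=240/np.tan(np.radians(s["fov_y"])/2); s["f"]=f
    if n=="wrist":
        T=np.eye(4);T[:3,:3]=rot(o["ee_rot"]);T[:3,3]=o["tool_pos"];T=T@np.array(s["T_tool_cam"])
        s["Rm"],s["o"]=T[:3,:3],T[:3,3]
    else:
        q=np.array(s["orientation"]);s["o"]=np.array(s["origin"])
        s["Rm"]=q if q.shape==(3,3) else (rot(q) if q.size==3 else None)
    return s
def rot(e): 
    e=np.array(e); return e if e.shape==(3,3) else R.from_euler("xyz",e).as_matrix()
def ray(s,u,v):
    d=np.array([(u-s["cx"])/s["f"],-(v-s["cy"])/s["f"],-1.]); return s["Rm"]@d
def onz(s,u,v,z):
    d=ray(s,u,v); return s["o"]+d*(z-s["o"][2])/d[2]
def cloud(s):
    v,u=np.mgrid[:480,:640]; d=np.stack([(u-s["cx"])/s["f"],-(v-s["cy"])/s["f"],-np.ones(u.shape)],-1)
    return (d*s["depth"][...,None])@s["Rm"].T+s["o"]
def save(s,n,crop=None,k=1):
    i=s["image"][...,::-1]
    if crop: x,y,X,Y=crop; i=i[y:Y,x:X]
    cv2.imwrite(f"pics/{n}.png",cv2.resize(i,None,fx=k,fy=k))
E
python3 - <<'E'
from h import *
print(robot.get_obs())
for n in("scene","side","wrist"):
    s=robot.snapshot(n); print({k:(v if k not in("image","depth") else v.shape) for k,v in s.items()}); save(s,n+"0")
E
```

```text
{'time': 0.0, 'joint_positions': array([-1.37109010e+00,  8.79676702e-02,  1.37226275e+00, -2.13830292e-05,
        1.68358232e+00, -1.03080637e-01]), 'qvel': array([-0.00096978, -0.00194498,  0.00028961, -0.00038151, -0.00048639,
       -0.0003443 ]), 'joint_torque': array([ 8.87428541e-04, -3.40182424e+01, -3.02423930e+01,  7.19009293e-02,
        3.32284695e-02, -1.74598454e-04]), 'tool_pos': array([ 0.16387608, -0.52437908,  0.17699301]), 'ee_rot': array([-3.13938216e+00, -2.07303499e-04,  3.02784255e-01]), 'wrist_force': array([-0.83590118, -1.32080947,  0.42127899]), 'wrist_torque': array([-0.03140044,  0.05347589, -0.00262871]), 'finger_force': 0.0, 'width': 0.09397265746681116}
{'image': (480, 640, 3), 'depth': (480, 640), 'fov_y': 51.0029538680407, 'cx': 312.1430035498309, 'cy': 244.11524164118106, 'origin': array([-0.36184775,  0.84203827,  0.808225  ]), 'orientation': array([ 1.01853991,  0.00329244, -2.42099047])}
{'image': (480, 640, 3), 'depth': (480, 640), 'fov_y': 54.33348944718393, 'cx': 307.3708415957898, 'cy': 232.49386062850542, 'origin': array([ 0.09554592, -0.95168763,  0.76413994]), 'orientation': array([ 0.95870653, -0.01986443, -0.35020221])}
{'image': (480, 640, 3), 'depth': (480, 640), 'fov_y': 70.98552507391025, 'cx': 317.29918829597125, 'cy': 242.09808157162118, 'T_tool_cam': array([[-4.32303552e-04,  9.65789182e-01,  2.59328110e-01,
         7.44441311e-02],
       [ 9.99998891e-01,  4.79062038e-05,  1.48859982e-03,
         6.82319629e-04],
       [ 1.42525018e-03,  2.59328466e-01, -9.65788132e-01,
        -2.06565156e-01],
       [ 0.00000000e+00,  0.00000000e+00,  0.00000000e+00,
         1.00000000e+00]])}
```

View pics/scene0.png

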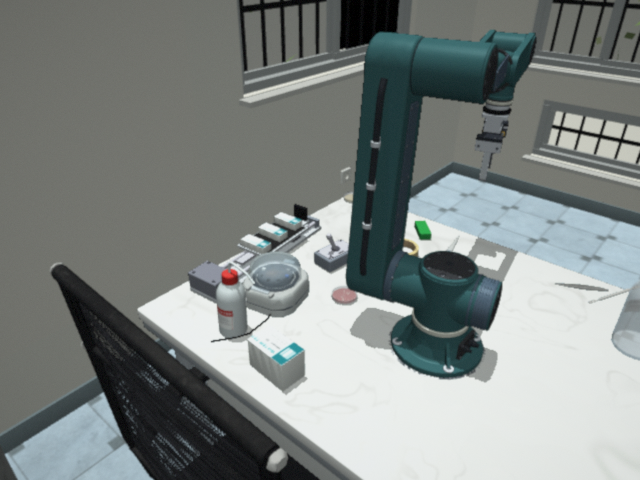

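View pics/side0.png

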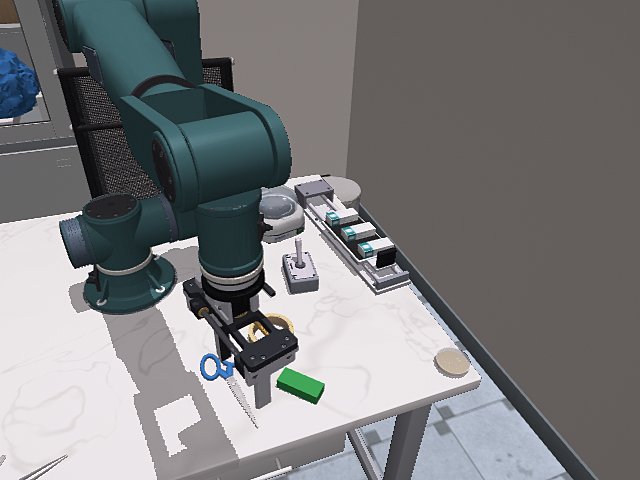

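Side view: three white/teal cartons on the carriage at (341,217), (357,233), (375,250), black handle (386,258), toggle tip (298,240) on its box (300,272), housing (315,188). Possible confusions: green carton (300,385), the larger white/teal box (scene 277,360). I choose the three on the deck and check them in a crop.

```bash
python3 - <<'E'
from h import *
s=snap("side"); save(s,"crop1",(240,160,440,310),4)
P=cloud(s)
for n,(u,v) in dict(c1=(341,217),c2=(357,232),c3=(375,248),handle=(386,258),boxtop=(312,285),tip=(298,242),tape=(270,325),green=(300,382),base=(392,283),housing=(315,187),box2=(290,280)).items():
    print(n,P[v,u].round(4))
# housing top, box top, points by height
m=(s["depth"]>0)
Z=P[...,2]
reg=(P[...,0]>.3)&(P[...,1]>-.5)&(P[...,1]<.3)&m
for n,a,b,um in (("boxtop",.036,.043,(270,330)),("lever",.085,.13,(285,312)),("handle",.08,.095,(370,400)),("cart",.062,.072,(320,400)),("base",.009,.015,(290,420)),("hous",.055,.063,(290,340))):
    k=reg&(Z>a)&(Z<b); k[:,:um[0]]=0;k[:,um[1]:]=0
    q=P[k]
    if len(q)>3:
        r=cv2.minAreaRect((q[:,:2]*1000).astype(np.float32)); print(n,len(q),np.round(r[0],1),np.round(r[1],1),round(r[2],1),q[:,2].max().round(3))
E
```

```text
c1 [0.5611 0.0152 0.068 ]
c2 [ 0.5722 -0.0638  0.0681]
c3 [ 0.5854 -0.141   0.0679]
handle [ 0.5901 -0.1894  0.0712]
boxtop [ 0.4062 -0.1758  0.0261]
tip [ 0.3975 -0.0977  0.1001]
tape [ 0.1978 -0.5638  0.3459]
green [ 0.2898 -0.4221  0.0208]
base [ 0.594  -0.2253  0.0205]
housing [0.5572 0.2038 0.0607]
box2 [ 0.3583 -0.1549  0.0378]
boxtop 534 [449.7  31.3] [431.7 155.3] 60.2 0.043
lever 322 [421.7  19.2] [249.1  35. ] 73.8 0.12
handle 115 [ 593.1 -181.9] [51.1 18.8] 6.4 0.092
cart 1020 [574.4  21.6] [ 94.7 429.5] 6.6 0.072
base 1052 [ 512.8 -132.3] [730.9 296.3] 79.4 0.015
hous 499 [500.5  63.7] [404.6 134. ] 72.9 0.063
```

View pics/crop1.png

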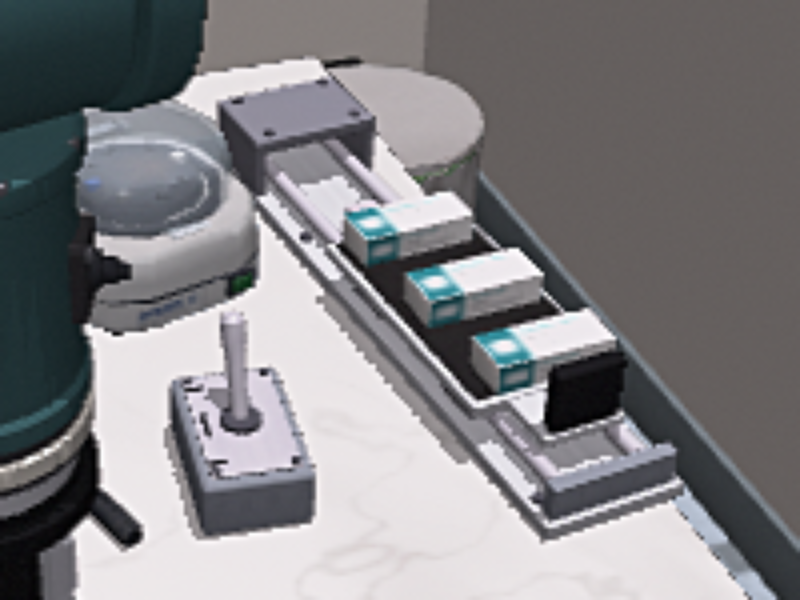

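The crop confirms: three white/teal cartons lying across the rails, handle at the near end, toggle leaning away from the camera.

```bash
cat >> h.py <<'E'
def rect(P,xy,rad,a,b):
    k=(np.hypot(P[...,0]-xy[0],P[...,1]-xy[1])<rad)&(P[...,2]>a)&(P[...,2]<b); q=P[k]
    if len(q)<5: return None
    q=q[(np.abs(q[:,:2]-np.median(q[:,:2],0))<rad).all(1)]
    r=cv2.minAreaRect((q[:,:2]*1000).astype(np.float32)); return len(q),np.round(r[0],1),np.round(r[1],1),round(r[2],1),q.mean(0).round(4)
def to(x,y,z,yaw):
    o=robot.get_obs(); Rc=rot(o["ee_rot"]); Rt=R.from_euler("xyz",[np.pi,0,yaw]).as_matrix()
    t=Rc.T@(np.array([x,y,z])-o["tool_pos"])*100; w=R.from_matrix(Rc.T@Rt).as_rotvec()
    print("row",w.round(3),t.round(2))
E
python3 - <<'E'
from h import *
s=snap("side");P=cloud(s)
for n,xy,r,a,b in (("c1",(.56,.015),.05,.062,.073),("c2",(.572,-.064),.05,.062,.073),("c3",(.585,-.141),.05,.062,.073),("box",(.39,-.12),.075,.035,.044),("tip",(.3975,-.098),.03,.085,.13),("tiplow",(.3975,-.108),.03,.055,.07),("handle",(.592,-.185),.05,.074,.1)): print(n,rect(P,xy,r,a,b))
to(.44,-.12,.30,0)
E
```

```text
c1 (253, array([567.5,  29.2]), array([82.8, 41.5]), 2.6, array([0.5645, 0.0265, 0.068 ]))
c2 (286, array([579.3, -50.9]), array([38.8, 81.7]), 90.0, array([ 0.5768, -0.0527,  0.068 ]))
c3 (326, array([ 589.5, -130.9]), array([80.2, 70.1]), 28.0, array([ 0.5903, -0.1304,  0.0679]))
box (594, array([ 396.1, -117.2]), array([113.7,  70.2]), 82.9, array([ 0.3922, -0.1276,  0.0413]))
tip (63, array([398.5, -95.2]), array([17.9, 14.6]), 71.1, array([ 0.3984, -0.095 ,  0.0959]))
tiplow (34, array([ 396. , -110.6]), array([15.8,  9.8]), 71.2, array([ 0.3966, -0.1106,  0.0613]))
handle (150, array([ 593.2, -184.4]), array([51.9, 15.1]), 4.2, array([ 0.5909, -0.1863,  0.0844]))
row [-0.001  0.     0.303] [ 38.42 -30.41 -12.2 ]
```

```bash
python3 - <<'E'
from h import *
to(.396,-.117,.23,-.124)
E
```

```text
row [-0.001  0.     0.427] [ 34.31 -32.    -5.2 ]
```

Request:
{"op": "move_arm", "data": {
  "deltas": [0, 0, 0.427, 34.3, -32, -5.2, -1, 0, 0, 0.427, 34.3, -32, -5.2, -1, 0, 0, 0.427, 34.3, -32, -5.2, -1, 0, 0, 0.427, 34.3, -32, -5.2, -1, 0, 0, 0.427, 34.3, -32, -5.2, -1, 0, 0, 0.427, 34.3, -32, -5.2, -1, 0, 0, 0.427, 34.3, -32, -5.2, -1, 0, 0, 0.427, 34.3, -32, -5.2, -1]
}}

```text
time: 1.05
tool_pos: [0.3608, -0.1781, 0.2226]
ee_rot: [3.141, -0.001, -0.125]
wrist_force: [1.2, 0.5, -0.6]
width: 0.0939
finger_force: 0.0
```

```bash
python3 - <<'E'
from h import *
to(.396,-.117,.23,-.124)
E
```

```text
row [ 0.001 -0.001 -0.001] [ 2.73 -6.5  -0.74]
```

Request:
{"op": "move_arm", "data": {
  "deltas": [0, 0, 0, 2.7, -6.5, -0.7, -1, 0, 0, 0, 2.7, -6.5, -0.7, -1, 0, 0, 0, 2.7, -6.5, -0.7, -1]
}}

```text
time: 1.35
tool_pos: [0.3961, -0.1166, 0.2295]
ee_rot: [-3.141, -0.001, -0.119]
wrist_force: [0.6, 0.1, 0.2]
width: 0.0943
finger_force: 0.0
```

```bash
python3 - <<'E'
from h import *
s=snap("wrist"); save(s,"w1");P=cloud(s)
for n,xy,r,a,b in (("c2",(.578,-.053),.055,.062,.073),("c3",(.588,-.13),.05,.062,.073),("box",(.396,-.117),.075,.036,.044),("tip",(.3985,-.09),.03,.09,.12),("tiplow",(.396,-.107),.03,.05,.07),("handle",(.592,-.185),.05,.078,.1)): print(n,rect(P,xy,r,a,b))
to(.396,-.117,.08,-.124)
E
```

```text
c2 (3438, array([579.9, -50.5]), array([84.9, 35.8]), 3.4, array([ 0.58  , -0.0508,  0.0673]))
c3 (2644, array([ 582.7, -144.9]), array([64.2, 67. ]), 3.0, array([ 0.581 , -0.13  ,  0.0672]))
box (4326, array([ 394.1, -117.3]), array([109.6,  68.6]), 83.1, array([ 0.3963, -0.1193,  0.0413]))
tip (239, array([397.4, -92.9]), array([18.2, 15.3]), 84.5, array([ 0.3983, -0.0929,  0.0996]))
tiplow (83, array([ 395.2, -110.2]), array([17.2, 10.3]), 78.3, array([ 0.3964, -0.1125,  0.0605]))
handle (657, array([ 583.3, -184.9]), array([35.1, 14.5]), 5.7, array([ 0.5811, -0.1841,  0.0864]))
row [ 0.001 -0.     0.003] [ 0.05 -0.11 14.93]
```

View pics/w1.png

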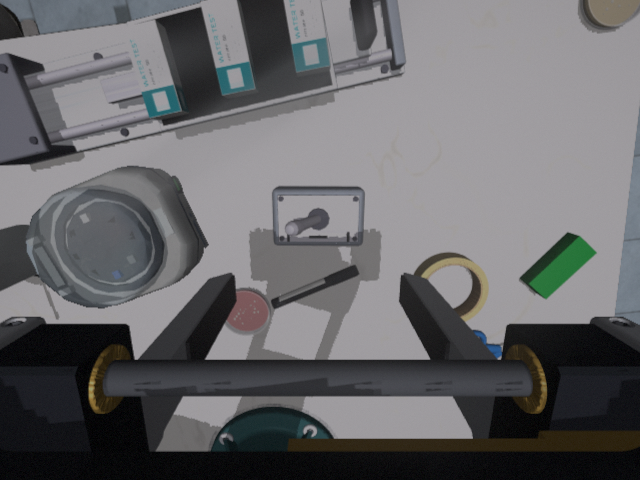

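Wrist view: toggle tip at (300,228), pivot (318,217), cartons' teal ends at (163,101), (235,77), (310,55), tape roll (455,285), green carton (557,265). Toggle centred between the open fingers; descend and close partly.

Request:
{"op": "move_arm", "data": {
  "deltas": [0, 0, 0, 0, -0.1, 5, -1, 0, 0, 0, 0, -0.1, 10, -1, 0, 0, 0, 0, -0.1, 14.5, -1, 0, 0, 0, 0, -0.1, 14.5, -1, 0, 0, 0, 0, -0.1, 14.5, -1]
}}

```text
time: 1.9
tool_pos: [0.3947, -0.1187, 0.0844]
ee_rot: [3.142, 0.001, -0.126]
wrist_force: [0.5, -0.3, -0.2]
width: 0.0938
finger_force: 0.0
```

Request:
{"op": "move_arm", "data": {
  "deltas": [0, 0, 0, 0, 0, 0, -0.4, 0, 0, 0, 0, 0, 0, 0, 0, 0, 0, 0, 0, 0, 0.3, 0, 0, 0, 0, 0, 0, 0.49, 0, 0, 0, 0, 0, 0, 0.49, 0, 0, 0, 0, 0, 0, 0.49, 0, 0, 0, 0, 0, 0, 0.49, 0, 0, 0, 0, 0, 0, 0.49]
}}

```text
time: 2.7
tool_pos: [0.3952, -0.1177, 0.0841]
ee_rot: [3.142, 0.0, -0.124]
wrist_force: [-0.0, -0.0, 0.6]
width: 0.0331
finger_force: 0.0
```

Request:
{"op": "move_arm", "data": {
  "deltas": [0, 0, 0, 0, 0, 0, 0.55, 0, 0, 0, 0, 0, 0, 0.55, 0, 0, 0, 0, 0, 0, 0.1, 0, 0, 0, 0, 0, 0, -0.3, 0, 0, 0, 0, 0, 0, -1, 0, 0, 0, 0, 0, 0, -1, 0, 0, 0, 0, 0, 0, -1, 0, 0, 0, 0, 0, 0, -1]
}}

```text
time: 3.5
tool_pos: [0.3953, -0.1178, 0.0842]
ee_rot: [3.142, 0.0, -0.124]
wrist_force: [0.2, -0.3, 0.1]
width: 0.0659
finger_force: 0.0
```

Request:
{"op": "move_arm", "data": {
  "deltas": [0, 0, 0, 0, 0, -5, -1, 0, 0, 0, 0, 0, -10, -1, 0, 0, 0, 0, 0, -12, -1, 0, 0, 0, 0, 0, -12, -1]
}}

```text
time: 3.9
tool_pos: [0.3974, -0.1188, 0.2084]
ee_rot: [3.139, -0.008, -0.124]
wrist_force: [0.3, -0.2, 0.2]
width: 0.0936
finger_force: 0.0
```

```bash
python3 - <<'E'
from h import *
s=snap("wrist");P=cloud(s)
for n,xy,r,a,b in (("tip",(.396,-.115),.04,.09,.12),("tiplow",(.396,-.117),.03,.05,.07)): print(n,rect(P,xy,r,a,b))
to(.55,-.06,.25,.06)
E
```

```text
tip (268, array([397.4, -92.7]), array([15.3, 19.1]), 1.4, array([ 0.3984, -0.093 ,  0.0996]))
tiplow (96, array([ 395.4, -111. ]), array([16. , 10.2]), 80.7, array([ 0.3966, -0.1125,  0.0607]))
row [ 0.001 -0.003 -0.184] [14.56 -7.68 -4.4 ]
```

Request:
{"op": "move_arm", "data": {
  "deltas": [0, 0, 0, -0.2, 0, 5, -1, 0, 0, 0, -0.2, 0, 10, -1, 0, 0, 0, -0.2, 0, 12.7, -1, 0, 0, 0, -0.2, 0, 12.7, -1, 0, 0, 0, -0.2, 0, 12.7, -1]
}}

```text
time: 4.45
tool_pos: [0.3924, -0.1171, 0.0761]
ee_rot: [-3.141, 0.003, -0.124]
wrist_force: [0.4, 1.0, 0.7]
width: 0.0941
finger_force: 0.0
```

Request:
{"op": "move_arm", "data": {
  "deltas": [0, 0, 0, 0, 0, 0, 0.49, 0, 0, 0, 0, 0, 0, 0.49, 0, 0, 0, 0, 0, 0, 0.49, 0, 0, 0, 0, 0, 0, 0.49, 0, 0, 0, 0, 0, 0, 0.49, 0, 0, 0, 0, 0, 0, 0.49, 0, 0, 0, 0, 0, 0, 0.49, 0, 0, 0, 0, 0, 0, 0.49]
}}

```text
time: 5.25
tool_pos: [0.3933, -0.1176, 0.0771]
ee_rot: [3.142, 0.0, -0.124]
wrist_force: [0.3, -0.1, -0.3]
width: 0.0337
finger_force: 0.0
```

```bash
python3 - <<'E'
from h import *
s=snap("side"); save(s,"crop2",(220,180,380,300),5)
o=robot.get_obs();print(o["width"],o["tool_pos"],o["finger_force"],o["wrist_force"])
E
```

```text
0.02936638314623685 [ 0.39326837 -0.11755744  0.07712981] 0.0 [ 0.6523583  -0.39532639  0.21659047]
```

View pics/crop2.png

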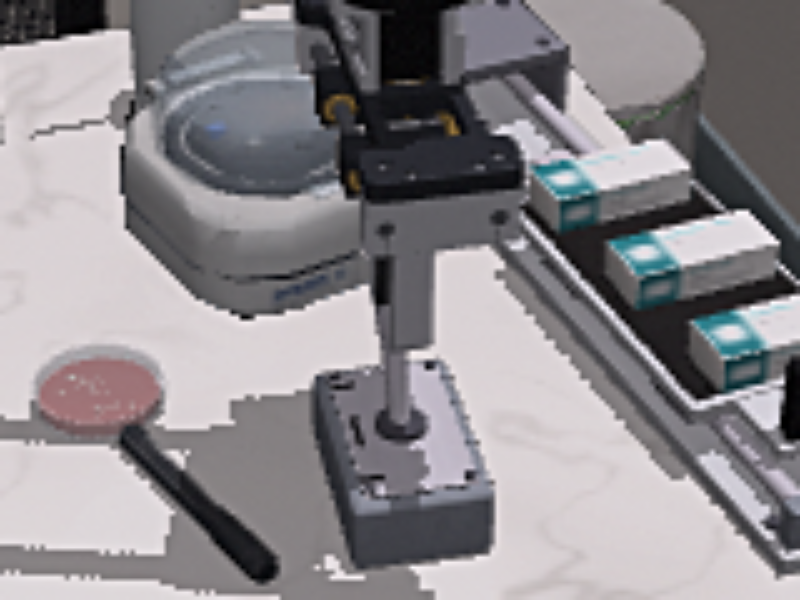

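The crop shows the near finger at (415,300) in front of the lever (397,390); still 29 mm open, so I close until it touches.

Request:
{"op": "move_arm", "data": {
  "deltas": [0, 0, 0, 0, 0, 0, 0.6, 0, 0, 0, 0, 0, 0, 0.6, 0, 0, 0, 0, 0, 0, 0.6, 0, 0, 0, 0, 0, 0, 0.7, 0, 0, 0, 0, 0, 0, 0.8, 0, 0, 0, 0, 0, 0, 0.8]
}}

```text
time: 5.9
tool_pos: [0.3933, -0.1176, 0.0772]
ee_rot: [3.141, 0.0, -0.124]
wrist_force: [-0.4, 0.1, 0.2]
width: 0.0095
finger_force: 0.0
```

```bash
python3 - <<'E'
from h import *
s=snap("wrist");P=cloud(s)
for a,b in((.05,.06),(.06,.07),(.07,.076)): print(rect(P,(.396,-.115),.04,a,b))
s=snap("side");P=cloud(s)
for a,b in((.05,.06),(.06,.07)): print(rect(P,(.396,-.115),.03,a,b))
E
```

```text
(119, array([ 396.7, -113.7]), array([13.3,  8.2]), 29.2, array([ 0.397 , -0.1145,  0.0551]))
(143, array([ 397.8, -108.8]), array([14.6,  9.4]), 31.9, array([ 0.3977, -0.11  ,  0.065 ]))
(99, array([ 398.6, -105.2]), array([13. ,  6.6]), 36.4, array([ 0.3984, -0.1064,  0.0731]))
(17, array([ 397.4, -114.8]), array([ 8. , 17.6]), 51.9, array([ 0.3966, -0.1139,  0.0545]))
(26, array([ 397.6, -108.3]), array([12.1,  9.5]), 1.7, array([ 0.3966, -0.1087,  0.065 ]))
```

```bash
python3 - <<'E'
from h import *
s=snap("wrist"); w=cv2.resize(s["image"][180:440,220:420],None,fx=2,fy=2.)
t=snap("side"); x=cv2.resize(t["image"][215:280,265:330],(400,520)); cv2.imwrite("pics/m3.png",np.hstack([w[:520],x])[...,::-1])
def pr(s,p):
    c=s["Rm"].T@(np.array(p)-s["o"]); return s["cx"]+s["f"]*c[0]/-c[2], s["cy"]-s["f"]*c[1]/-c[2]
o=robot.get_obs()["tool_pos"]
for k,z in(("wrist",s),("side",t)): print(k,pr(z,o),pr(z,[.395,-.118,.04]))
E
```

```text
wrist (np.float64(316.26477209485887), np.float64(270.5989738202551)) (np.float64(316.7521622297331), np.float64(251.6311739022403))
side (np.float64(298.9626257340001), np.float64(254.6989587480355)) (np.float64(299.52866490520245), np.float64(266.71989511642266))
```

View pics/m3.png

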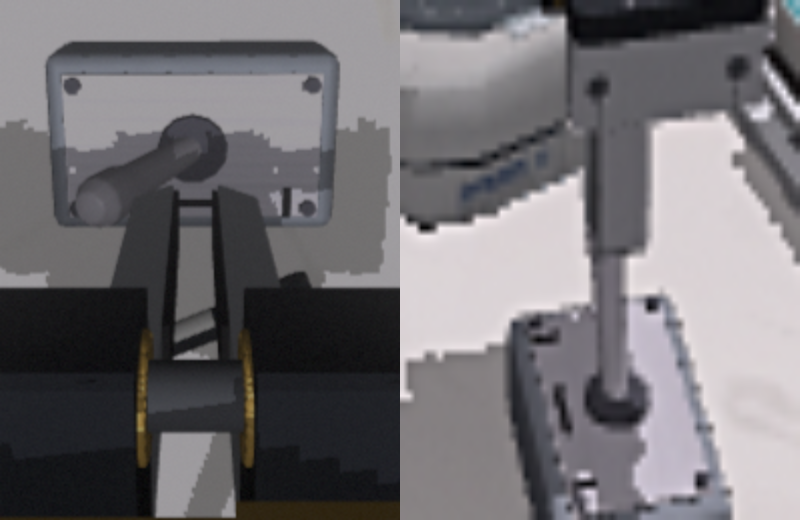

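Left half: the lever (tip at 100,205) still leans forward, outside the left finger (140,230) rather than between the fingers. I measure both.

```bash
python3 - <<'E'
from h import *
s=snap("wrist");P=cloud(s); o=robot.get_obs(); Rt=rot(o["ee_rot"])
for u,v in((270,282),(277,275),(285,270),(297,278),(290,290),(285,305),(282,320),(306,275),(330,275),(345,300)): print((u,v),P[v,u].round(4),((P[v,u]-o["tool_pos"])@Rt).round(4))
E
```

```text
(270, 282) [ 0.3993 -0.0918  0.1039] [ 0.0028 -0.0263 -0.0267]
(277, 275) [ 0.4019 -0.0959  0.1008] [ 0.0058 -0.0226 -0.0236]
(285, 270) [ 0.4015 -0.0997  0.0924] [ 0.0059 -0.0188 -0.0152]
(297, 278) [ 0.4028 -0.1084  0.1119] [ 0.0083 -0.0103 -0.0347]
(290, 290) [ 0.4034 -0.106   0.1291] [ 0.0086 -0.0128 -0.0518]
(285, 305) [ 0.4042 -0.1053  0.1474] [ 0.0093 -0.0135 -0.0702]
(282, 320) [ 0.4039 -0.1053  0.1604] [ 0.0089 -0.0135 -0.0832]
(306, 275) [ 0.4027 -0.1132  0.1086] [ 0.0088 -0.0055 -0.0314]
(330, 275) [ 0.4011 -0.1264  0.1086] [ 0.0088  0.0077 -0.0314]
(345, 300) [ 0.4006 -0.1321  0.1417] [ 0.0091  0.0135 -0.0645]
```

The lever slipped outside the closing finger; I'll push it from its +y side with closed fingers instead.

Request:
{"op": "move_arm", "data": {
  "deltas": [0, 0, 0, 0, 0, -4.5, 0.9, 0, 0, 0, 0.3, 0, -5, 0.9, 0, 0, 0, 0.3, -3, -5, 1, 0, 0, 0, 0.3, -6.2, -5, 1, 0, 0, 0, 0.3, -6.2, -5, 1, 0, 0, 0, 0.3, -6.2, -1.2, 1, 0, 0, 0, 0.3, -6.2, -1.2, 1]
}}

```text
time: 6.85
tool_pos: [0.4003, -0.0557, 0.0846]
ee_rot: [-3.141, 0.01, -0.124]
wrist_force: [-0.6, -0.5, -0.7]
width: 0.0006
finger_force: 0.0
```

Request:
{"op": "move_arm", "data": {
  "deltas": [0, 0, 0, 0, 1, 0, 1, 0, 0, 0, 0, 1.5, 0, 1, 0, 0, 0, 0, 1.8, 0, 1, 0, 0, 0, 0, 2.1, 0, 1, 0, 0, 0, 0, 2.1, 0, 1]
}}

```text
time: 7.35
tool_pos: [0.4018, -0.078, 0.09]
ee_rot: [3.141, -0.001, -0.125]
wrist_force: [-0.5, 1.3, 0.6]
width: 0.0003
finger_force: 0.0
```

```bash
python3 - <<'E'
from h import *
s=snap("wrist");P=cloud(s); o=robot.get_obs()
print(o["width"],((np.array([.395,-.118,.04])-o["tool_pos"])@rot(o["ee_rot"])).round(4))
for a,b in((.05,.06),(.06,.07),(.07,.08)): print(rect(P,(.396,-.115),.03,a,b))
E
```

```text
0.0006130345211386581 [-0.0016  0.0408  0.0497]
(83, array([ 397.7, -113.5]), array([13.9,  6.6]), 39.5, array([ 0.3977, -0.1142,  0.0549]))
(98, array([ 398.6, -108.7]), array([14.9,  6.4]), 43.2, array([ 0.3987, -0.1094,  0.065 ]))
(111, array([ 399. , -104.3]), array([15.4,  6.8]), 44.8, array([ 0.3992, -0.1051,  0.0751]))
```

Request:
{"op": "move_arm", "data": {
  "deltas": [0, 0, 0, 0, 0.4, 0, 1, 0, 0, 0, 0, 0.8, 0, 1, 0, 0, 0, 0, 1.2, 0, 1, 0, 0, 0, 0, 1.2, 0, 1]
}}

```text
time: 7.8
tool_pos: [0.3998, -0.0896, 0.0891]
ee_rot: [3.141, 0.0, -0.125]
wrist_force: [-0.1, 0.4, 0.2]
width: 0.0006
finger_force: 0.0
```

Request:
{"op": "move_arm", "data": {
  "deltas": [0, 0, 0, 0, 0.3, 0, 1, 0, 0, 0, 0, 0.6, 0, 1, 0, 0, 0, 0, 0.8, 0, 1, 0, 0, 0, 0, 0.8, 0, 1]
}}

```text
time: 8.2
tool_pos: [0.3988, -0.0974, 0.0892]
ee_rot: [3.142, 0.0, -0.125]
wrist_force: [-0.4, 0.6, 0.0]
width: 0.0004
finger_force: 0.0
```

```bash
python3 - <<'E'
from h import *
s=snap("wrist");P=cloud(s); o=robot.get_obs()
print(o["width"],((np.array([.395,-.118,.04])-o["tool_pos"])@rot(o["ee_rot"])).round(4))
for a,b in((.05,.06),(.06,.07),(.07,.08)): print(rect(P,(.396,-.115),.03,a,b))
E
```

```text
0.0004571320931215454 [-0.0013  0.0211  0.0492]
(93, array([ 397.2, -113.9]), array([12.7,  6.6]), 32.7, array([ 0.3973, -0.1144,  0.0553]))
(106, array([ 397.8, -109.1]), array([13.6,  7. ]), 33.8, array([ 0.3981, -0.1098,  0.0651]))
(127, array([ 398.9, -104.7]), array([13.9,  7.6]), 36.1, array([ 0.3989, -0.1053,  0.0749]))
```

```bash
python3 - <<'E'
from h import *
s=snap("wrist"); w=cv2.resize(s["image"][180:380,220:420],None,fx=2.5,fy=2.5,interpolation=cv2.INTER_CUBIC)
t=snap("side"); x=cv2.resize(t["image"][200:280,270:318],(300,500),interpolation=cv2.INTER_CUBIC); cv2.imwrite("pics/m4.png",np.hstack([w,x])[...,::-1])
E
```

```text
(no output)
```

View pics/m4.png

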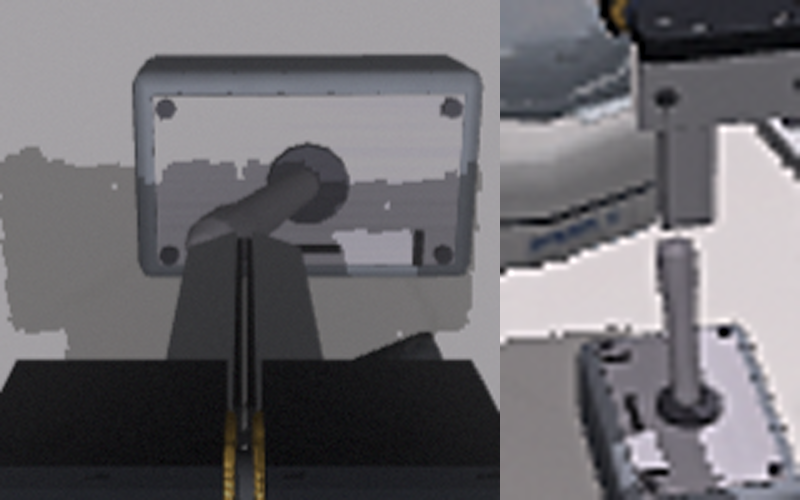

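The fingers sit above the lever: in the side half finger ends at (685,225), lever tip at (680,240) below. I check where the finger ends really are.

```bash
python3 - <<'E'
from h import *
t=snap("side");P=cloud(t); o=robot.get_obs(); print(o["tool_pos"])
for v in range(222,246,2): print(v,P[v,301].round(3),P[v,297].round(3))
s=snap("wrist");Q=cloud(s)
for v in range(264,300,4): print(v,((Q[v,312]-o["tool_pos"])@rot(o["ee_rot"])).round(3),Q[v,312].round(3))
E
```

```text
[ 0.39887869 -0.09704881  0.08918529]
222 [ 0.402 -0.106  0.162] [ 0.392 -0.106  0.164]
224 [ 0.401 -0.106  0.157] [ 0.392 -0.106  0.159]
226 [ 0.4   -0.11   0.154] [ 0.392 -0.105  0.153]
228 [ 0.401 -0.108  0.147] [ 0.392 -0.107  0.148]
230 [ 0.401 -0.109  0.142] [ 0.391 -0.108  0.143]
232 [ 0.402 -0.106  0.134] [ 0.392 -0.105  0.135]
234 [ 0.401 -0.108  0.129] [ 0.392 -0.106  0.13 ]
236 [0.459 0.05  0.004] [ 0.394 -0.1    0.12 ]
238 [0.456 0.044 0.002] [ 0.397 -0.091  0.107]
240 [0.453 0.035 0.002] [ 0.396 -0.094  0.104]
242 [ 0.408 -0.091  0.093] [ 0.396 -0.095  0.098]
244 [ 0.406 -0.095  0.09 ] [ 0.395 -0.097  0.094]
264 [ 0.005 -0.003 -0.002] [ 0.404 -0.095  0.091]
268 [ 0.005 -0.003 -0.009] [ 0.404 -0.095  0.098]
272 [ 0.003 -0.003 -0.012] [ 0.403 -0.095  0.101]
276 [ 0.009 -0.002 -0.032] [ 0.408 -0.096  0.122]
280 [ 0.009 -0.002 -0.038] [ 0.408 -0.096  0.128]
284 [ 0.009 -0.002 -0.045] [ 0.408 -0.096  0.134]
288 [ 0.009 -0.002 -0.05 ] [ 0.408 -0.096  0.139]
292 [ 0.009 -0.002 -0.054] [ 0.408 -0.096  0.144]
296 [ 0.009 -0.002 -0.059] [ 0.408 -0.096  0.148]
```

Both cameras put the finger ends 31 mm short of the reported TCP. I'll account for that: open, centre, descend deeper, and close.

Request:
{"op": "move_arm", "data": {
  "deltas": [0, 0, 0, -0.2, 2, -1, -1, 0, 0, 0, -0.2, 2, -1, -1, 0, 0, 0, -0.2, 2, -1, -1, 0, 0, 0, -0.2, 2, -1, -1, 0, 0, 0, -0.2, 2, -1, -1, 0, 0, 0, -0.2, 2, -1, -1, 0, 0, 0, -0.2, 2, -1, -1, 0, 0, 0, -0.2, 2, -1, -1]
}}

```text
time: 9.25
tool_pos: [0.3944, -0.1165, 0.0991]
ee_rot: [-3.142, 0.0, -0.124]
wrist_force: [0.8, -0.4, -0.1]
width: 0.0609
finger_force: 0.0
```

Request:
{"op": "move_arm", "data": {
  "deltas": [0, 0, 0, 0, 0, 0, -1, 0, 0, 0, 0, 0, 0, -1, 0, 0, 0, 0, 0, 0, -1, 0, 0, 0, 0, 0, 2.5, -1, 0, 0, 0, 0, 0, 5.2, -1, 0, 0, 0, 0, 0, 5.2, -1]
}}

```text
time: 9.85
tool_pos: [0.3914, -0.1154, 0.0437]
ee_rot: [-3.139, 0.008, -0.124]
wrist_force: [0.7, 0.4, -0.4]
width: 0.094
finger_force: 0.0
```

Request:
{"op": "move_arm", "data": {
  "deltas": [0, 0, 0, 0, 0, 0, 0.5, 0, 0, 0, 0, 0, 0, 0.5, 0, 0, 0, 0, 0, 0, 0.5, 0, 0, 0, 0, 0, 0, 0.5, 0, 0, 0, 0, 0, 0, 0.5, 0, 0, 0, 0, 0, 0, 0.5, 0, 0, 0, 0, 0, 0, 0.5, 0, 0, 0, 0, 0, 0, 0.5]
}}

```text
time: 10.65
tool_pos: [0.3968, -0.1115, 0.0501]
ee_rot: [-3.131, -0.005, -0.122]
wrist_force: [-0.2, -0.4, -0.1]
width: 0.0335
finger_force: 0.1
```

```bash
python3 - <<'E'
from h import *
s=snap("wrist");P=cloud(s); o=robot.get_obs()
print(o["width"],o["finger_force"],((np.array([.395,-.118,.04])-o["tool_pos"])@rot(o["ee_rot"])).round(4))
for a,b in((.05,.06),(.06,.07),(.07,.08)): print(rect(P,(.396,-.115),.03,a,b))
E
```

```text
0.029277548704543167 0.0 [-0.0007  0.0029  0.0092]
(104, array([ 397.4, -116.2]), array([12. ,  5.4]), 55.1, array([ 0.3981, -0.1169,  0.055 ]))
(123, array([ 397.7, -113.9]), array([12.7,  6. ]), 54.0, array([ 0.3986, -0.1146,  0.0652]))
(202, array([ 397., -113.]), array([42.5, 16.6]), 83.1, array([ 0.3992, -0.113 ,  0.0763]))
```

Request:
{"op": "move_arm", "data": {
  "deltas": [0, 0, 0, 0, 0.2, 0, 0.6, 0, 0, 0, 0, 0.2, 0, 0.6, 0, 0, 0, 0, 0.2, 0, 0.6, 0, 0, 0, 0, 0.2, 0, 0.6, 0, 0, 0, 0, 0.2, 0, 0.6]
}}

```text
time: 11.2
tool_pos: [0.3942, -0.1188, 0.0471]
ee_rot: [-3.141, 0.0, -0.125]
wrist_force: [0.4, 1.4, 0.7]
width: 0.0187
finger_force: 0.7
```

Request:
{"op": "move_arm", "data": {
  "deltas": [0, 0, 0, 0, 0, 0, -0.5, 0, 0, 0, 0, 0, 0, -0.5, 0, 0, 0, 0, 0, 0, -1, 0, 0, 0, 0, 0, 0, -1, 0, 0, 0, 0, 0, 0, -1, 0, 0, 0, 0, 0, 0, -1, 0, 0, 0, 0, 0, -2, -1, 0, 0, 0, 0, 0, -6, -1]
}}

```text
time: 12.0
tool_pos: [0.3915, -0.1175, 0.1045]
ee_rot: [-3.139, 0.008, -0.124]
wrist_force: [0.8, -0.5, -0.6]
width: 0.0791
finger_force: 0.0
```

Request:
{"op": "move_arm", "data": {
  "deltas": [0, 0, 0, 0, 0, -5, -1, 0, 0, 0, 0, 0, -9, -1, 0, 0, 0, 0, 0, -9, -1]
}}

```text
time: 12.3
tool_pos: [0.3974, -0.1202, 0.2042]
ee_rot: [3.137, -0.013, -0.124]
wrist_force: [0.1, -0.1, -0.6]
width: 0.0939
finger_force: 0.0
```

```bash
python3 - <<'E'
from h import *
s=snap("wrist");P=cloud(s)
for a,b in((.05,.07),(.07,.085),(.09,.12)): print(rect(P,(.396,-.115),.04,a,b))
for n,xy,r,a,b in (("c1",(.567,.03),.05,.062,.073),("c2",(.579,-.05),.05,.062,.073)): print(n,rect(P,xy,r,a,b))
s=snap("side");P=cloud(s);print(rect(P,(.396,-.117),.04,.055,.07),rect(P,(.396,-.115),.04,.085,.12))
to(.53,-.08,.27,.06)
E
```

```text
(31, array([ 397.9, -118.1]), array([10.7,  3.8]), 75.1, array([ 0.3986, -0.1181,  0.06  ]))
(26, array([ 398.8, -118. ]), array([10.3,  3.3]), 82.4, array([ 0.3991, -0.118 ,  0.0765]))
(246, array([ 394.4, -117.6]), array([15.1, 14.9]), 37.8, array([ 0.3958, -0.1177,  0.1062]))
c1 (3987, array([568.1,  28.8]), array([86. , 36.2]), 5.3, array([0.5689, 0.0282, 0.0674]))
c2 (3703, array([577.9, -50.8]), array([80.7, 35.6]), 3.3, array([ 0.5773, -0.051 ,  0.0673]))
(23, array([ 395.5, -119.7]), array([5.2, 9.8]), 72.9, array([ 0.3957, -0.1195,  0.0618])) (68, array([ 395.3, -118.7]), array([12.7, 14.4]), 71.5, array([ 0.395 , -0.1196,  0.1002]))
row [ 0.001 -0.002 -0.184] [12.96 -5.53 -7.16]
```

Toggle is upright. Now over the shuttle for accurate carton poses.

Request:
{"op": "move_arm", "data": {
  "deltas": [0, 0, -0.184, 11, -5.5, -7, -1, 0, 0, -0.184, 11, -5.5, -7, -1, 0, 0, -0.184, 11, -5.5, -7, -0.2, 0, 0, -0.184, 11, -5.5, -7, -0.2, 0, 0, -0.184, 11, -5.5, -7, -0.2]
}}

```text
time: 12.9
tool_pos: [0.5096, -0.0774, 0.2646]
ee_rot: [-3.141, 0.005, 0.061]
wrist_force: [-0.2, 0.5, -0.1]
width: 0.0738
finger_force: 0.0
```

```bash
python3 - <<'E'
from h import *
s=snap("wrist");P=cloud(s); save(s,"w5")
k=((P[...,2]>.062)&(P[...,2]<.074)&(P[...,0]>.48)).astype(np.uint8)
k=cv2.morphologyEx(k,cv2.MORPH_OPEN,np.ones((5,5)))
n,L,st,_=cv2.connectedComponentsWithStats(k)
for i in range(1,n):
    if st[i,4]>600:
        r=cv2.minAreaRect((P[L==i][:,:2]*1000).astype(np.float32)); print(st[i],np.round(r[0],1),np.round(r[1],1),round(r[2],1))
print("handle",rect(P,(.592,-.185),.05,.08,.1))
k=(P[...,2]>.04)&(P[...,2]<.049)&(P[...,0]>.48)&(P[...,1]>-.2)&(P[...,1]<.08); r=cv2.minAreaRect((P[k][:,:2]*1000).astype(np.float32));print("deck",r)
print(robot.get_obs()["tool_pos"])
to(.589,-.13,.13,.08)
E
```

```text
[ 350  107   33   77 2355] [ 592.7 -128.5] [84.7 35.5] 3.1
[ 282  114   32   76 2284] [580.7 -50.5] [84.4 35.3] 3.4
[ 211  121   37   76 2299] [568.1  29.3] [84.9 35.7] 4.9
handle (612, array([ 591.2, -184.1]), array([49.3, 14.7]), 4.9, array([ 0.5914, -0.1828,  0.0869]))
deck ((579.3101196289062, -70.33617401123047), (110.30741119384766, 241.0138397216797), 5.735063552856445)
[ 0.50890157 -0.07766254  0.26470455]
row [-0.001  0.005 -0.02 ] [ 7.75  5.72 13.43]
```

View pics/w5.png

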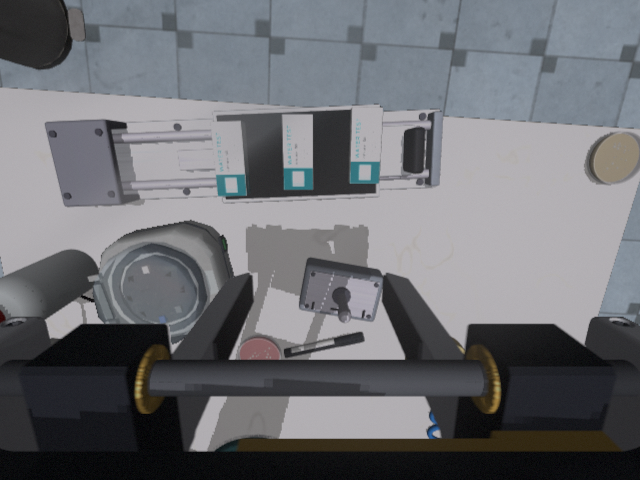

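Wrist view: three cartons at (230,158), (298,152), (365,146), handle (414,150), toggle upright (344,315). Grasp the one next to the handle first.

```bash
python3 - <<'E'
from h import *
to(.5927,-.1285,.10,.054);to(.5927,-.1285,.02,.054)
E
```

```text
row [-0.001  0.005  0.006] [ 8.14  5.59 16.43]
row [-0.001  0.005  0.006] [ 8.18  5.6  24.43]
```

Request:
{"op": "move_arm", "data": {
  "deltas": [0, 0, 0, 4, 2.8, 3, -0.15, 0, 0, 0, 8.1, 5.6, 6, -0.15, 0, 0, 0, 8.1, 5.6, 11, -0.15, 0, 0, 0, 8.1, 5.6, 16, -0.15, 0, 0, 0, 8.1, 5.6, 18.4, -0.15, 0, 0, 0, 8.1, 5.6, 18.4, -0.15, 0, 0, 0, 8.1, 5.6, 18.4, -0.15]
}}

```text
time: 13.65
tool_pos: [0.5929, -0.1291, 0.0829]
ee_rot: [-3.141, 0.002, 0.059]
wrist_force: [0.2, -0.8, 0.9]
width: 0.0543
finger_force: 0.0
```

```bash
python3 - <<'E'
from h import *
to(.5927,-.1285,.018,.054); print(robot.get_obs()["width"])
E
```

```text
row [-0.     0.002  0.005] [-0.   -0.06  6.49]
0.05428491357751645
```

Request:
{"op": "move_arm", "data": {
  "deltas": [0, 0, 0, 0, 0, 4, -0.15, 0, 0, 0, 0, 0, 6.4, -0.15, 0, 0, 0, 0, 0, 6.4, -0.15, 0, 0, 0, 0, 0, 6.4, 1, 0, 0, 0, 0, 0, 6.4, 1, 0, 0, 0, 0, 0, 6.4, 1, 0, 0, 0, 0, 0, 6.4, 1, 0, 0, 0, 0, 0, 6.4, 1]
}}

```text
time: 14.45
tool_pos: [0.5959, -0.1291, 0.022]
ee_rot: [3.14, -0.004, 0.06]
wrist_force: [-0.2, 0.5, 6.3]
width: 0.0349
finger_force: 30.0
```

Request:
{"op": "move_arm", "data": {
  "deltas": [0, 0, 0, 0, 0, -1, 1, 0, 0, 0, 0, 0, -3, 1, 0, 0, 0, 0, 0, -5, 1, 0, 0, 0, 0, 0, -8, 1, 0, 0, 0, 0, 0, -8, 1]
}}

```text
time: 14.95
tool_pos: [0.5973, -0.1298, 0.1046]
ee_rot: [3.138, -0.009, 0.06]
wrist_force: [0.7, 0.3, -0.3]
width: 0.0349
finger_force: 30.0
```

```bash
python3 - <<'E'
from h import *
print(robot.get_obs()["width"],robot.get_obs()["finger_force"])
to(.56,-.35,.10,.05);to(.56,-.35,-.025,.05)
E
```

```text
0.03488589375931121 29.999376833438873
row [ 0.004 -0.009  0.01 ] [-5.05 21.76  0.5 ]
row [ 0.004 -0.009  0.01 ] [-5.16 21.71 13.  ]
```

Request:
{"op": "move_arm", "data": {
  "deltas": [0, 0, 0, -1.2, 4.5, 0, 1, 0, 0, 0, -2.4, 9, 0, 1, 0, 0, 0, -3.6, 13.5, 0, 1, 0, 0, 0, -4.8, 18, 0, 1, 0, 0, 0, -5.1, 21.7, 0, 1, 0, 0, 0, -5.1, 21.7, 4.5, 1, 0, 0, 0, -5.1, 21.7, 9, 1, 0, 0, 0, -5.1, 21.7, 9, 1]
}}

```text
time: 15.75
tool_pos: [0.5499, -0.3444, -0.0012]
ee_rot: [-3.129, 0.015, 0.059]
wrist_force: [-0.3, -0.3, -2.3]
width: 0.0346
finger_force: 3.0
```

```bash
python3 - <<'E'
from h import *
print(robot.get_obs()["width"],robot.get_obs()["finger_force"])
to(.56,-.35,-.022,.05)
E
```

```text
0.03455416470905324 2.999528981745243
row [-0.012  0.015  0.009] [1.01 0.64 2.05]
```

Request:
{"op": "move_arm", "data": {
  "deltas": [0, 0, 0, 0, 0, 0, 1, 0, 0, 0, 0, 0, 0, 1, 0, 0, 0, 0, 0, 0, 1]
}}

```text
time: 16.05
tool_pos: [0.5585, -0.3496, 0.0129]
ee_rot: [3.137, -0.005, 0.06]
wrist_force: [-0.3, 0.1, -1.1]
width: 0.0345
finger_force: 30.0
```

```bash
python3 - <<'E'
from h import *
print(robot.get_obs()["width"],robot.get_obs()["finger_force"])
s=snap("side"); save(s,"c6",(330,260,450,350),6)
to(.56,-.35,-.022,.05)
E
```

```text
0.034495361028284904 29.999387562274933
row [ 0.004 -0.004  0.01 ] [0.15 0.06 3.46]
```

View pics/c6.png

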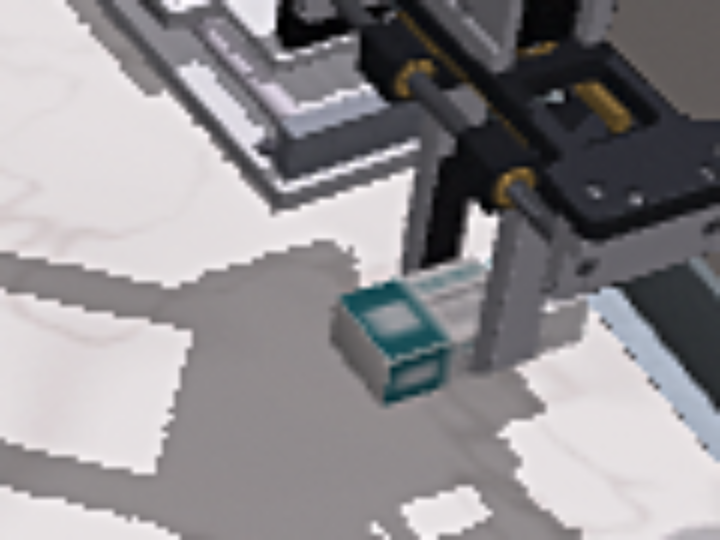

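The crop shows the carton (teal end 390,345) still in the fingers after the slackening, above the bench. Lower gently.

Request:
{"op": "move_arm", "data": {
  "deltas": [0, 0, 0, 0, 0, 1.5, 1, 0, 0, 0, 0, 0, 2.5, 1, 0, 0, 0, 0, 0, 3, 1, 0, 0, 0, 0, 0, 3.3, 1, 0, 0, 0, 0, 0, 3.3, 1]
}}

```text
time: 16.6
tool_pos: [0.5558, -0.348, -0.0228]
ee_rot: [-3.141, 0.001, 0.06]
wrist_force: [-2.6, 1.7, 4.5]
width: 0.0352
finger_force: 30.0
```

```bash
python3 - <<'E'
from h import *
s=snap("side");P=cloud(s)
k=(np.hypot(P[...,0]-.53,P[...,1]+.35)<.05)&(P[...,2]<.05)&(P[...,2]>.004)
q=P[k];print(len(q),np.percentile(q[:,2],[5,50,95,99]).round(4)); print(robot.get_obs()["wrist_force"])
E
```

```text
649 [0.0061 0.0233 0.0451 0.0495]
[-3.35069568  0.97810083  5.34991849]
```

Request:
{"op": "move_arm", "data": {
  "deltas": [0, 0, 0, 0, 0, 0, -0.15, 0, 0, 0, 0, 0, 0, -0.15, 0, 0, 0, 0, 0, 0, -0.15, 0, 0, 0, 0, 0, 0, -0.15, 0, 0, 0, 0, 0, -4, -0.15, 0, 0, 0, 0, 0, -9, -0.15, 0, 0, 0, 0, 0, -13, -0.15, 0, 0, 0, 0, 0, -13, -0.15]
}}

```text
time: 17.45
tool_pos: [0.5602, -0.3513, 0.1153]
ee_rot: [3.131, -0.012, 0.06]
wrist_force: [-0.0, -0.9, 0.9]
width: 0.0538
finger_force: 0.0
```

```bash
python3 - <<'E'
from h import *
o=robot.get_obs();print(o["width"])
to(.5807,-.0505,.10,.06)
E
```

```text
0.05383121280551979
row [ 0.01  -0.012 -0.   ] [  3.82 -29.92   1.27]
```

Request:
{"op": "move_arm", "data": {
  "deltas": [0, 0, 0, 4, -29.8, 0, -0.15, 0, 0, 0, 4, -29.8, 0, -0.15, 0, 0, 0, 4, -29.8, 0, -0.15, 0, 0, 0, 4, -29.8, 0, -0.15, 0, 0, 0, 4, -29.8, 0, -0.15, 0, 0, 0, 4, -29.8, 0, -0.15, 0, 0, 0, 4, -29.8, 3.5, -0.15, 0, 0, 0, 4, -29.8, 3.5, -0.15]
}}

```text
time: 18.25
tool_pos: [0.5745, -0.0462, 0.0655]
ee_rot: [-3.139, 0.01, 0.063]
wrist_force: [-0.6, -0.9, -1.3]
width: 0.054
finger_force: 0.0
```

```bash
python3 - <<'E'
from h import *
s=snap("wrist");P=cloud(s)
for n,xy in(("c2",(.58,-.05)),("c1",(.568,.029))): print(n,rect(P,xy,.05,.062,.073))
to(.5807,-.0505,.024,.06)
E
```

```text
c2 (6923, array([580.6, -50.5]), array([85.4, 35.4]), 3.5, array([ 0.5834, -0.0503,  0.0673]))
c1 (6503, array([568.6,  29. ]), array([85.2, 35.9]), 4.5, array([0.5743, 0.0292, 0.0673]))
row [-0.001  0.008  0.001] [0.51 0.32 4.35]
```

Request:
{"op": "move_arm", "data": {
  "deltas": [0, 0, 0, 0, 0, 0, -0.15, 0, 0, 0, 0, 0, 0, -0.15]
}}

```text
time: 18.5
tool_pos: [0.5793, -0.05, 0.0724]
ee_rot: [3.141, -0.002, 0.058]
wrist_force: [0.4, 0.3, 0.9]
width: 0.054
finger_force: 0.0
```

```bash
python3 - <<'E'
from h import *
print(robot.get_obs()["tool_pos"]);to(.5807,-.0505,.024,.06)
E
```

```text
[ 0.57933256 -0.04997221  0.07241359]
row [ 0.001 -0.002 -0.002] [0.12 0.06 4.84]
```

Request:
{"op": "move_arm", "data": {
  "deltas": [0, 0, 0, 0.1, 0, 3, -0.15, 0, 0, 0, 0.1, 0, 4.7, -0.15, 0, 0, 0, 0.1, 0, 4.7, -0.15, 0, 0, 0, 0.1, 0, 4.7, 1, 0, 0, 0, 0.1, 0, 4.7, 1, 0, 0, 0, 0.1, 0, 4.7, 1, 0, 0, 0, 0.1, 0, 4.7, 1, 0, 0, 0, 0.1, 0, 4.7, 1]
}}

```text
time: 19.3
tool_pos: [0.5809, -0.0492, 0.0261]
ee_rot: [3.14, -0.003, 0.06]
wrist_force: [0.5, -2.2, 6.7]
width: 0.0346
finger_force: 30.0
```

Request:
{"op": "move_arm", "data": {
  "deltas": [0, 0, 0, 0, 0, -1, 1, 0, 0, 0, 0, 0, -4, 1, 0, 0, 0, 0, 0, -8.5, 1, 0, 0, 0, 0, 0, -8.5, 1, 0, 0, 0, 0, 0, -8.5, 1]
}}

```text
time: 19.8
tool_pos: [0.5802, -0.0484, 0.1105]
ee_rot: [3.141, -0.002, 0.06]
wrist_force: [0.2, 0.1, -1.3]
width: 0.035
finger_force: 30.0
```

```bash
python3 - <<'E'
from h import *
o=robot.get_obs();print(o["tool_pos"],o["width"],o["finger_force"]);to(.45,-.325,.108,.05)
E
```

```text
[ 0.580168   -0.04839466  0.11047299] 0.03502754474868261 29.99940723180771
row [ 0.    -0.002  0.01 ] [-14.65  26.83   0.22]
```

Request:
{"op": "move_arm", "data": {
  "deltas": [0, 0, 0, -14.6, 26.8, 0, 1, 0, 0, 0, -14.6, 26.8, 0, 1, 0, 0, 0, -14.6, 26.8, 0, 1, 0, 0, 0, -14.6, 26.8, 0, 1, 0, 0, 0, -14.6, 26.8, 0, 1, 0, 0, 0, -14.6, 26.8, 0, 1, 0, 0, 0, -14.6, 26.8, 0, 1, 0, 0, 0, -14.6, 26.8, 0, 1]
}}

```text
time: 20.6
tool_pos: [0.448, -0.3248, 0.1067]
ee_rot: [-3.138, 0.003, 0.057]
wrist_force: [0.3, 1.2, -0.5]
width: 0.0344
finger_force: 30.0
```

Request:
{"op": "move_arm", "data": {
  "deltas": [0, 0, 0, 0, 0, 4, 1, 0, 0, 0, 0, 0, 8, 1, 0, 0, 0, 0, 0, 10.5, 1, 0, 0, 0, 0, 0, 11.5, 1, 0, 0, 0, 0, 0, 12, 1, 0, 0, 0, 0, 0, 12, 1]
}}

```text
time: 21.2
tool_pos: [0.4504, -0.3241, -0.0106]
ee_rot: [-3.142, -0.0, 0.061]
wrist_force: [0.5, 0.2, -0.1]
width: 0.0351
finger_force: 30.0
```

```bash
python3 - <<'E'
from h import *
o=robot.get_obs();print(o["tool_pos"],o["width"],o["finger_force"],o["wrist_force"])
s=snap("side");P=cloud(s)
k=(np.hypot(P[...,0]-.42,P[...,1]+.325)<.03)&(P[...,2]<.06)&(P[...,2]>.004)
q=P[k];print(len(q),np.percentile(q[:,2],[5,50,95,99]).round(4))
E
```

```text
[ 0.45042953 -0.32413366 -0.01061958] 0.035128222838247014 29.999442100524902 [ 0.46754719  0.18957143 -0.1220951 ]
385 [0.0121 0.0305 0.0342 0.0509]
```

Carton bottom about 8–10 mm above the bench; lower more and release.

Request:
{"op": "move_arm", "data": {
  "deltas": [0, 0, 0, 0, 0, 0.5, 1, 0, 0, 0, 0, 0, 0.9, 1, 0, 0, 0, 0, 0, 0.9, 1]
}}

```text
time: 21.55
tool_pos: [0.4505, -0.3255, -0.019]
ee_rot: [3.14, -0.002, 0.06]
wrist_force: [0.6, 0.9, 0.6]
width: 0.0346
finger_force: 30.0
```

Request:
{"op": "move_arm", "data": {
  "deltas": [0, 0, 0, 0, 0, 0, -0.15, 0, 0, 0, 0, 0, 0, -0.15, 0, 0, 0, 0, 0, 0, -0.15, 0, 0, 0, 0, 0, 0, -0.15, 0, 0, 0, 0, 0, -4, -0.15, 0, 0, 0, 0, 0, -8, -0.15, 0, 0, 0, 0, 0, -13, -0.15, 0, 0, 0, 0, 0, -13, -0.15]
}}

```text
time: 22.35
tool_pos: [0.4538, -0.3282, 0.1193]
ee_rot: [3.13, -0.012, 0.06]
wrist_force: [1.1, -1.0, 0.7]
width: 0.0542
finger_force: 0.0
```

Request:
{"op": "move_arm", "data": {
  "deltas": [0, 0, 0, 0, 0, 0, -0.15, 0, 0, 0, 0, 0, 0, -0.15]
}}

```text
time: 22.55
tool_pos: [0.4489, -0.3241, 0.1085]
ee_rot: [-3.14, 0.002, 0.06]
wrist_force: [-0.6, 0.3, 0.5]
width: 0.0539
finger_force: 0.0
```

```bash
python3 - <<'E'
from h import *
o=robot.get_obs();print(o["tool_pos"],o["width"])
s=snap("side");P=cloud(s)
for n,xy,z in(("A",(.56,-.35),.0),("B",(.45,-.325),.0),("c1",(.568,.029),.045)): print(n,rect(P,xy,.055,z+.017,z+.028))
to(.568,.029,.075,.08)
E
```

```text
[ 0.44892088 -0.32408151  0.10848552] 0.05388142017303537
A (535, array([ 555.1, -347.6]), array([87.4, 38.1]), 2.7, array([ 0.5529, -0.3494,  0.0229]))
B (549, array([ 452.5, -325.2]), array([86.8, 37.7]), 2.8, array([ 0.4511, -0.3266,  0.0229]))
c1 (19, array([529.1,  28.5]), array([33. ,  6.8]), 82.7, array([0.5294, 0.032 , 0.0669]))
row [-0.003  0.003 -0.02 ] [ 14.03 -34.5    3.35]
```

Request:
{"op": "move_arm", "data": {
  "deltas": [0, 0, -0.02, 14, -34.5, 0, -0.15, 0, 0, -0.02, 14, -34.5, 0, -0.15, 0, 0, -0.02, 14, -34.5, 0, -0.15, 0, 0, -0.02, 14, -34.5, 0, -0.15, 0, 0, -0.02, 14, -34.5, 0, -0.15, 0, 0, -0.02, 14, -34.5, 0, -0.15, 0, 0, -0.02, 14, -34.5, 0, -0.15, 0, 0, -0.02, 14, -34.5, 0, -0.15]
}}

```text
time: 23.4
tool_pos: [0.5681, 0.0322, 0.1075]
ee_rot: [-3.14, 0.004, 0.084]
wrist_force: [0.0, -1.0, 0.4]
width: 0.0538
finger_force: 0.0
```

Request:
{"op": "move_arm", "data": {
  "deltas": [0, 0, 0, 0, 0, 3.5, -0.15, 0, 0, 0, 0, 0, 3.5, -0.15, 0, 0, 0, 0, 0, 3.5, -0.15]
}}

```text
time: 23.7
tool_pos: [0.567, 0.0279, 0.0727]
ee_rot: [-3.141, 0.006, 0.08]
wrist_force: [-0.5, 0.5, 0.4]
width: 0.0543
finger_force: 0.0
```

```bash
python3 - <<'E'
from h import *
s=snap("wrist");P=cloud(s)
print(robot.get_obs()["tool_pos"],rect(P,(.568,.029),.05,.062,.073))
to(.5685,.029,.026,.08)
E
```

```text
[0.56825523 0.02747851 0.07449312] (6425, array([568.5,  29.5]), array([85. , 35.3]), 4.9, array([0.571 , 0.0296, 0.0673]))
row [-0.     0.002 -0.001] [ 0.05 -0.15  4.85]
```

Request:
{"op": "move_arm", "data": {
  "deltas": [0, 0, 0, 0, -0.1, 3, -0.15, 0, 0, 0, 0, -0.1, 4.7, -0.15, 0, 0, 0, 0, -0.1, 4.7, -0.15, 0, 0, 0, 0, -0.1, 4.7, 1, 0, 0, 0, 0, -0.1, 4.7, 1, 0, 0, 0, 0, -0.1, 4.7, 1, 0, 0, 0, 0, -0.1, 4.7, 1, 0, 0, 0, 0, -0.1, 4.7, 1]
}}

```text
time: 24.55
tool_pos: [0.5703, 0.0288, 0.0302]
ee_rot: [3.141, -0.004, 0.08]
wrist_force: [-0.1, -0.1, 5.9]
width: 0.0347
finger_force: 30.0
```

Request:
{"op": "move_arm", "data": {
  "deltas": [0, 0, 0, 0, 0, -1, 1, 0, 0, 0, 0, 0, -4, 1, 0, 0, 0, 0, 0, -8.5, 1, 0, 0, 0, 0, 0, -8.5, 1, 0, 0, 0, 0, 0, -8.5, 1]
}}

```text
time: 25.05
tool_pos: [0.5695, 0.029, 0.1146]
ee_rot: [3.141, -0.003, 0.08]
wrist_force: [-0.4, -0.2, -1.4]
width: 0.0347
finger_force: 30.0
```

```bash
python3 - <<'E'
from h import *
o=robot.get_obs();print(o["tool_pos"],o["width"],o["finger_force"]);to(.45,-.395,.11,.05)
E
```

```text
[0.56952086 0.02898666 0.1146022 ] 0.034721005920531296 29.999805092811584
row [ 0.    -0.003  0.03 ] [-15.3   41.31   0.44]
```

Request:
{"op": "move_arm", "data": {
  "deltas": [0, 0, 0.03, -15.3, 41.3, 0, 1, 0, 0, 0.03, -15.3, 41.3, 0, 1, 0, 0, 0.03, -15.3, 41.3, 0, 1, 0, 0, 0.03, -15.3, 41.3, 0, 1, 0, 0, 0.03, -15.3, 41.3, 0, 1, 0, 0, 0.03, -15.3, 41.3, 0, 1, 0, 0, 0.03, -15.3, 41.3, 0, 1, 0, 0, 0.03, -15.3, 41.3, 0, 1]
}}

```text
time: 25.85
tool_pos: [0.4582, -0.3566, 0.1106]
ee_rot: [-3.138, 0.003, 0.05]
wrist_force: [0.0, -0.3, -0.5]
width: 0.035
finger_force: 30.0
```

```bash
python3 - <<'E'
from h import *
o=robot.get_obs();print(o["tool_pos"],o["width"],o["finger_force"]);to(.45,-.395,.05,.05)
E
```

```text
[ 0.45816269 -0.35664835  0.11055083] 0.03503800737002891 30.00110685825348
row [-0.004  0.003 -0.   ] [-0.99  3.81  6.04]
```

Request:
{"op": "move_arm", "data": {
  "deltas": [0, 0, 0, -0.8, 3.4, 0, 1, 0, 0, 0, -0.8, 3.4, 0, 1, 0, 0, 0, -0.8, 3.4, 4.5, 1, 0, 0, 0, -0.8, 3.4, 9, 1, 0, 0, 0, -0.8, 3.4, 11, 1, 0, 0, 0, -0.8, 3.4, 11.7, 1, 0, 0, 0, -0.8, 3.4, 11.7, 1]
}}

```text
time: 26.55
tool_pos: [0.453, -0.3884, -0.006]
ee_rot: [-3.138, 0.003, 0.051]
wrist_force: [-0.2, -0.4, -1.1]
width: 0.0346
finger_force: 30.0
```

```bash
python3 - <<'E'
from h import *
o=robot.get_obs();print(o["tool_pos"],o["width"],o["finger_force"],o["wrist_force"])
s=snap("side");P=cloud(s)
k=(np.hypot(P[...,0]-.42,P[...,1]+.40)<.02)&(P[...,2]<.06)&(P[...,2]>.004)
q=P[k];print(len(q),np.percentile(q[:,2],[5,50,95,99]).round(4))
E
```

```text
[ 0.45299756 -0.38841346 -0.00601442] 0.03461756693009328 29.99983638525009 [-0.19796208 -0.44766157 -1.05953011]
258 [0.0122 0.0303 0.0345 0.0354]
```

Request:
{"op": "move_arm", "data": {
  "deltas": [0, 0, 0, 0, 0, 0.5, 1, 0, 0, 0, 0, 0, 1, 1, 0, 0, 0, 0, 0, 1, 1]
}}

```text
time: 26.9
tool_pos: [0.454, -0.3904, -0.0136]
ee_rot: [3.141, -0.0, 0.05]
wrist_force: [-0.0, -0.1, -1.2]
width: 0.0344
finger_force: 30.0
```

Request:
{"op": "move_arm", "data": {
  "deltas": [0, 0, 0, 0, 0, 0, -0.15, 0, 0, 0, 0, 0, 0, -0.15, 0, 0, 0, 0, 0, 0, -0.15, 0, 0, 0, 0, 0, 0, -0.15, 0, 0, 0, 0, 0, -4, -0.15, 0, 0, 0, 0, 0, -8, -0.15, 0, 0, 0, 0, 0, -13, -0.15, 0, 0, 0, 0, 0, -13, -0.15]
}}

```text
time: 27.7
tool_pos: [0.4576, -0.3941, 0.126]
ee_rot: [3.129, -0.011, 0.05]
wrist_force: [0.2, -0.0, 0.9]
width: 0.0542
finger_force: 0.0
```

Request:
{"op": "move_arm", "data": {
  "deltas": [0, 0, 0, 0, 0, 0, 1, 0, 0, 0, 0, 0, 0, 1, 0, 0, 0, 0, 0, 0, 1]
}}

```text
time: 28.0
tool_pos: [0.453, -0.3894, 0.1138]
ee_rot: [-3.138, 0.003, 0.05]
wrist_force: [0.3, 0.5, 0.5]
width: 0.0337
finger_force: 0.0
```

```bash
python3 - <<'E'
from h import *
o=robot.get_obs();print(o["tool_pos"],o["width"])
s=snap("side");P=cloud(s)
for n,xy,z in(("A",(.556,-.35),.0),("B",(.452,-.325),.0),("C",(.452,-.39),0)): print(n,rect(P,xy,.045,z+.017,z+.028))
print(rect(P,(.396,-.117),.03,.055,.07),rect(P,(.396,-.115),.03,.085,.12)); print("handle",rect(P,(.592,-.185),.04,.075,.095))
to(.592,-.26,.11,.095)
E
```

```text
[ 0.4529704  -0.38940724  0.11379088] 0.03366953467845244
A (518, array([ 554.6, -347.4]), array([85.6, 39. ]), 3.7, array([ 0.5531, -0.3494,  0.0229]))
B (545, array([ 453.2, -337.5]), array([84.9, 63.7]), 4.9, array([ 0.4507, -0.3267,  0.0229]))
C (621, array([ 453.3, -389.3]), array([84.6, 39.6]), 1.1, array([ 0.4522, -0.3915,  0.023 ]))
(24, array([ 395.4, -119.9]), array([5.6, 9.8]), 73.7, array([ 0.3953, -0.1195,  0.0629])) (63, array([ 395.3, -118.1]), array([14.2, 14.3]), 14.8, array([ 0.3949, -0.1196,  0.1015]))
handle None
row [-0.003  0.003 -0.045] [ 14.52 -12.24   0.39]
```

```bash
python3 - <<'E'
from h import *
to(.5912,-.1845,.115,.093)
E
```

```text
row [-0.003  0.003 -0.043] [ 14.82 -19.78  -0.09]
```

Request:
{"op": "move_arm", "data": {
  "deltas": [0, 0, -0.043, 14.8, -19.7, 0, -0.3, 0, 0, -0.043, 14.8, -19.7, 0, -0.3, 0, 0, -0.043, 14.8, -19.7, 0, -0.3, 0, 0, -0.043, 14.8, -19.7, 0, -0.3, 0, 0, -0.043, 14.8, -19.7, 0, -0.3, 0, 0, -0.043, 14.8, -19.7, 0, -0.3, 0, 0, -0.043, 14.8, -19.7, 0, -0.3, 0, 0, -0.043, 14.8, -19.7, 0, -0.3]
}}

```text
time: 28.85
tool_pos: [0.5911, -0.187, 0.1152]
ee_rot: [-3.141, 0.002, 0.092]
wrist_force: [-0.1, 0.2, -0.3]
width: 0.0611
finger_force: 0.0
```

```bash
python3 - <<'E'
from h import *
s=snap("wrist");P=cloud(s);o=robot.get_obs();print(o["tool_pos"],o["width"])
k=(np.hypot(P[...,0]-.59,P[...,1]+.184)<.06)&(P[...,2]>.08)&(P[...,2]<.093);r=cv2.minAreaRect((P[k][:,:2]*1000).astype(np.float32));print(r)
# rail base edges yaw
k=(P[...,2]>.035)&(P[...,2]<.05)&(P[...,0]>.5)&(P[...,1]>-.15)&(P[...,1]<.08);r=cv2.minAreaRect((P[k][:,:2]*1000).astype(np.float32));print(r)
to(.5912,-.1845,.033,.093)
E
```

```text
[ 0.59101813 -0.18742747  0.11551071] 0.06117113902166248
((591.4407348632812, -183.99769592285156), (49.88945770263672, 13.800662994384766), 5.473060131072998)
((576.3114624023438, -36.078399658203125), (109.81763458251953, 234.79420471191406), 5.780511856079102)
row [-0.     0.001 -0.002] [ 0.06 -0.29  8.25]
```

Request:
{"op": "move_arm", "data": {
  "deltas": [0, 0, -0.005, 0, -0.3, 4.5, -0.3, 0, 0, -0.005, 0, -0.3, 8.2, -0.3, 0, 0, -0.005, 0, -0.3, 8.2, -0.3, 0, 0, -0.005, 0, -0.3, 8.2, 0.4, 0, 0, -0.005, 0, -0.3, 8.2, 1, 0, 0, -0.005, 0, -0.3, 8.2, 1, 0, 0, -0.005, 0, -0.3, 8.2, 1, 0, 0, -0.005, 0, -0.3, 8.2, 1]
}}

```text
time: 29.7
tool_pos: [0.5924, -0.1835, 0.0355]
ee_rot: [3.14, -0.002, 0.098]
wrist_force: [0.3, -0.3, -0.3]
width: 0.0242
finger_force: 0.0
```

Request:
{"op": "move_arm", "data": {
  "deltas": [0, 0, 0, 0, 0, 0, 1, 0, 0, 0, 0, 0, 0, 1, 0, 0, 0, 0, 0, 0, 1]
}}

```text
time: 30.0
tool_pos: [0.5919, -0.1834, 0.0346]
ee_rot: [3.141, -0.001, 0.098]
wrist_force: [-0.2, -0.2, 1.8]
width: 0.0137
finger_force: 30.0
```

Request:
{"op": "move_arm", "data": {
  "deltas": [0, 0, 0, 0, -0.2, 0, 1, 0, 0, 0, 0, -0.4, 0, 1, 0, 0, 0, 0, -0.6, 0, 1, 0, 0, 0, 0, -0.8, 0, 1, 0, 0, 0, 0, -1, 0, 1, 0, 0, 0, 0, -1, 0, 1]
}}

```text
time: 30.6
tool_pos: [0.5919, -0.1822, 0.0347]
ee_rot: [3.126, -0.002, 0.095]
wrist_force: [2.8, -19.4, -3.3]
width: 0.0143
finger_force: 30.1
```

Request:
{"op": "move_arm", "data": {
  "deltas": [0, 0, 0, 0, -0.2, 0, 1, 0, 0, 0, 0, -0.4, 0, 1, 0, 0, 0, 0, -0.6, 0, 1, 0, 0, 0, 0, -0.8, 0, 1, 0, 0, 0, 0, -1, 0, 1, 0, 0, 0, 0, -1, 0, 1]
}}

```text
time: 31.2
tool_pos: [0.5901, -0.1651, 0.0346]
ee_rot: [3.139, -0.001, 0.097]
wrist_force: [0.7, -5.1, 1.9]
width: 0.0141
finger_force: 30.0
```

Request:
{"op": "move_arm", "data": {
  "deltas": [0, 0, 0, 0, -0.4, 0, 1, 0, 0, 0, 0, -0.8, 0, 1, 0, 0, 0, 0, -1.2, 0, 1, 0, 0, 0, 0, -1.6, 0, 1, 0, 0, 0, 0, -2, 0, 1, 0, 0, 0, 0, -2.4, 0, 1, 0, 0, 0, 0, -2.8, 0, 1, 0, 0, 0, 0, -3.2, 0, 1]
}}

```text
time: 32.0
tool_pos: [0.5868, -0.1326, 0.0346]
ee_rot: [3.139, -0.0, 0.098]
wrist_force: [0.6, -5.1, 1.2]
width: 0.0139
finger_force: 30.0
```

Request:
{"op": "move_arm", "data": {
  "deltas": [0, 0, 0, 0, -0.4, 0, 1, 0, 0, 0, 0, -0.8, 0, 1, 0, 0, 0, 0, -1.2, 0, 1, 0, 0, 0, 0, -1.6, 0, 1, 0, 0, 0, 0, -1.6, 0, 1]
}}

```text
time: 32.5
tool_pos: [0.585, -0.1157, 0.0346]
ee_rot: [3.14, -0.0, 0.098]
wrist_force: [-1.4, -2.7, 2.3]
width: 0.0135
finger_force: 30.0
```

Moved 68 mm; go on in smaller steps, watching the force.

Request:
{"op": "move_arm", "data": {
  "deltas": [0, 0, 0, 0, -0.2, 0, 1, 0, 0, 0, 0, -0.4, 0, 1, 0, 0, 0, 0, -0.6, 0, 1, 0, 0, 0, 0, -0.8, 0, 1, 0, 0, 0, 0, -1, 0, 1, 0, 0, 0, 0, -1.2, 0, 1]
}}

```text
time: 33.1
tool_pos: [0.5838, -0.1037, 0.0345]
ee_rot: [3.141, 0.0, 0.098]
wrist_force: [-1.6, -5.1, 5.7]
width: 0.0137
finger_force: 30.0
```

Request:
{"op": "move_arm", "data": {
  "deltas": [0, 0, 0, 0, -0.2, 0, 1, 0, 0, 0, 0, -0.4, 0, 1, 0, 0, 0, 0, -0.6, 0, 1, 0, 0, 0, 0, -0.8, 0, 1, 0, 0, 0, 0, -1, 0, 1]
}}

```text
time: 33.6
tool_pos: [0.583, -0.0955, 0.0346]
ee_rot: [3.138, -0.0, 0.097]
wrist_force: [-1.6, -11.6, 3.9]
width: 0.014
finger_force: 30.0
```

Request:
{"op": "move_arm", "data": {
  "deltas": [0, 0, 0, 0, -0.2, 0, 1, 0, 0, 0, 0, -0.4, 0, 1, 0, 0, 0, 0, -0.4, 0, 1]
}}

```text
time: 33.9
tool_pos: [0.583, -0.0954, 0.0346]
ee_rot: [3.132, -0.001, 0.096]
wrist_force: [-0.1, -16.8, 2.6]
width: 0.014
finger_force: 30.0
```

Request:
{"op": "move_arm", "data": {
  "deltas": [0, 0, 0, 0, -0.4, 0, 1, 0, 0, 0, 0, -0.4, 0, 1, 0, 0, 0, 0, -0.4, 0, 1]
}}

```text
time: 34.2
tool_pos: [0.583, -0.0951, 0.0346]
ee_rot: [3.125, -0.001, 0.094]
wrist_force: [1.6, -25.5, 0.6]
width: 0.0142
finger_force: 30.1
```

Request:
{"op": "move_arm", "data": {
  "deltas": [0, 0, 0, 0, 0.5, 0, 1, 0, 0, 0, 0, 0.8, 0, 1, 0, 0, 0, 0, 0.8, 0, 0.5, 0, 0, 0, 0, 0.8, 0, 0.2, 0, 0, 0, 0, 0.8, 0, -0.3, 0, 0, 0, 0, 0.8, 0, -0.3, 0, 0, 0, 0, 0.8, 0, -0.3, 0, 0, 0, 0, 0.8, 0, -0.3]
}}

```text
time: 35.0
tool_pos: [0.5828, -0.0931, 0.034]
ee_rot: [-3.141, 0.0, 0.098]
wrist_force: [-0.7, 0.2, -0.3]
width: 0.0581
finger_force: 0.0
```

```bash
python3 - <<'E'
from h import *
s=snap("wrist");P=cloud(s);o=robot.get_obs();print(o["tool_pos"],o["width"],o["wrist_force"])
k=(P[...,2]>.035)&(P[...,2]<.05)&(P[...,0]>.5)&(P[...,1]>-.08)&(P[...,1]<.16);r=cv2.minAreaRect((P[k][:,:2]*1000).astype(np.float32));print(r)
s=snap("side");P=cloud(s);print("handle",rect(P,(.583,-.095),.035,.075,.092))
for n,xy in(("A",(.556,-.35)),("B",(.452,-.325)),("C",(.452,-.39))): print(n,rect(P,xy,.045,.017,.028))
E
```

```text
[ 0.58284749 -0.09331202  0.03405815] 0.060072403805249676 [0.04728711 0.52048455 1.11080344]
((571.4252319335938, 12.991729736328125), (110.09729766845703, 192.70924377441406), 5.870272159576416)
handle (103, array([ 574.1, -101.4]), array([45.3, 33.2]), 65.2, array([ 0.5752, -0.1011,  0.0845]))
A (519, array([ 554.4, -347.7]), array([85.1, 38.3]), 3.1, array([ 0.5534, -0.3496,  0.023 ]))
B (547, array([ 451.7, -324.4]), array([85.8, 39.3]), 3.8, array([ 0.451 , -0.3267,  0.0229]))
C (615, array([ 453.6, -390.2]), array([85.7, 37.4]), 3.0, array([ 0.4521, -0.3914,  0.0229]))
```

Request:
{"op": "move_arm", "data": {
  "deltas": [0, 0, 0, 0, 0, -4, -0.3, 0, 0, 0, 0, 0, -8.5, -0.3, 0, 0, 0, -10, 12, -8.5, -0.15, 0, 0, 0, -10, 12, -8.5, -0.15, 0, 0, 0, -10, 12, -8.5, -0.15, 0, 0, 0, -10, 12, -8.5, -0.15, 0, 0, 0, -10, 12, -8.5, -0.15]
}}

```text
time: 35.8
tool_pos: [0.4945, -0.2239, 0.1194]
ee_rot: [-3.141, -0.001, 0.095]
wrist_force: [0.8, 0.3, -0.1]
width: 0.054
finger_force: 0.0
```

```bash
python3 - <<'E'
from h import *
s=snap("wrist");P=cloud(s);o=robot.get_obs();print(o["tool_pos"],o["width"])
k=(np.hypot(P[...,0]-.583,P[...,1]+.096)<.04)&(P[...,2]>.08)&(P[...,2]<.093);r=cv2.minAreaRect((P[k][:,:2]*1000).astype(np.float32));print(r)
s=snap("side");P=cloud(s);print(rect(P,(.396,-.117),.03,.055,.07),rect(P,(.396,-.115),.03,.085,.12))
to(.4535,-.390,.115,.05)
E
```

```text
[ 0.49522524 -0.22276322  0.11929765] 0.05386163665773454
((582.85693359375, -97.05009460449219), (49.72161102294922, 14.226142883300781), 4.856098175048828)
(23, array([ 395.8, -119.7]), array([ 6.6, 10.2]), 81.6, array([ 0.3953, -0.1195,  0.0632])) (66, array([ 395.2, -118. ]), array([11.8, 16.1]), 38.2, array([ 0.3949, -0.1196,  0.1008]))
row [-0.001 -0.001  0.048] [-5.84 16.3   0.41]
```

Request:
{"op": "move_arm", "data": {
  "deltas": [0, 0, 0.046, -5.8, 16.3, 0, -0.15, 0, 0, 0.046, -5.8, 16.3, 0, -0.15, 0, 0, 0.046, -5.8, 16.3, 0, -0.15, 0, 0, 0.046, -5.8, 16.3, 0, -0.15, 0, 0, 0.046, -5.8, 16.3, 4, -0.15, 0, 0, 0.046, -5.8, 16.3, 7, -0.15, 0, 0, 0.046, -5.8, 16.3, 7, -0.15, 0, 0, 0.046, -5.8, 16.3, 7, -0.15]
}}

```text
time: 36.7
tool_pos: [0.4543, -0.3895, 0.049]
ee_rot: [-3.14, 0.001, 0.054]
wrist_force: [0.8, 0.5, 0.9]
width: 0.0543
finger_force: 0.0
```

```bash
python3 - <<'E'
from h import *
s=snap("wrist");P=cloud(s);print(robot.get_obs()["tool_pos"])
k=((P[...,2]>.017)&(P[...,2]<.028)&(P[...,0]>.38)&(P[...,0]<.65)&(P[...,1]<-.27)&(P[...,1]>-.45)).astype(np.uint8)
k=cv2.morphologyEx(k,cv2.MORPH_OPEN,np.ones((5,5)))
n,L,st,_=cv2.connectedComponentsWithStats(k)
for i in range(1,n):
    if st[i,4]>900:
        r=cv2.minAreaRect((P[L==i][:,:2]*1000).astype(np.float32)); print(np.round(r[0],1),np.round(r[1],1),round(r[2],1))
to(.4535,-.390,-.014,.05)
E
```

```text
[ 0.45497686 -0.39046525  0.05068301]
[ 553.2 -349. ] [85.1 35.6] 3.5
[ 450.6 -326.1] [84.8 35.8] 3.3
[ 452.1 -391.3] [85.1 35.3] 2.8
row [ 0.001 -0.002  0.004] [-0.16 -0.06  6.47]
```

Carton C at (0.452, -0.391). Grasp it.

Request:
{"op": "move_arm", "data": {
  "deltas": [0, 0, 0, -0.2, 0.1, 4, -0.15, 0, 0, 0, -0.2, 0.1, 6.3, -0.15, 0, 0, 0, -0.2, 0.1, 6.3, -0.15, 0, 0, 0, -0.2, 0.1, 6.3, 1, 0, 0, 0, -0.2, 0.1, 6.3, 1, 0, 0, 0, -0.2, 0.1, 6.3, 1, 0, 0, 0, -0.2, 0.1, 6.3, 1, 0, 0, 0, -0.2, 0.1, 6.3, 1]
}}

```text
time: 37.55
tool_pos: [0.4529, -0.3931, -0.011]
ee_rot: [3.138, -0.004, 0.052]
wrist_force: [0.5, 1.0, 6.3]
width: 0.0346
finger_force: 30.0
```

Request:
{"op": "move_arm", "data": {
  "deltas": [0, 0, 0, 0, 0, -1, 1, 0, 0, 0, 0, 0, -5, 1, 0, 0, 0, 0, 0, -10, 1, 0, 0, 0, 0, 0, -14, 1, 0, 0, 0, 0, 0, -14, 1, 0, 0, 0, 0, 0, -14, 1]
}}

```text
time: 38.15
tool_pos: [0.4517, -0.3925, 0.128]
ee_rot: [3.139, -0.002, 0.052]
wrist_force: [-0.0, 0.3, -1.3]
width: 0.0346
finger_force: 30.0
```

```bash
python3 - <<'E'
from h import *
o=robot.get_obs();print(o["tool_pos"],o["width"],o["finger_force"]);to(.5636,.099,.125,.0985)
E
```

```text
[ 0.45170651 -0.39252888  0.12802613] 0.03455804213338721 29.999087154865265
row [ 0.003 -0.002 -0.047] [ 13.71 -48.51   0.2 ]
```

Request:
{"op": "move_arm", "data": {
  "deltas": [0, 0, -0.047, 13.7, -48.4, 0, 1, 0, 0, -0.047, 13.7, -48.4, 0, 1, 0, 0, -0.047, 13.7, -48.4, 0, 1, 0, 0, -0.047, 13.7, -48.4, 0, 1, 0, 0, -0.047, 13.7, -48.4, 0, 1, 0, 0, -0.047, 13.7, -48.4, 0, 1, 0, 0, -0.047, 13.7, -48.4, 0, 1, 0, 0, -0.047, 13.7, -48.4, 0, 1]
}}

```text
time: 38.95
tool_pos: [0.5385, 0.0002, 0.1234]
ee_rot: [-3.141, 0.005, 0.099]
wrist_force: [-0.5, -1.1, -1.0]
width: 0.0347
finger_force: 30.0
```

```bash
python3 - <<'E'
from h import *
o=robot.get_obs();print(o["tool_pos"],o["width"],o["finger_force"]);to(.5636,.099,.125,.0985)
E
```

```text
[5.38534215e-01 2.09539166e-04 1.23416950e-01] 0.03470451624444157 29.997622668743134
row [-0.001  0.005  0.   ] [ 3.47 -9.58 -0.17]
```

Request:
{"op": "move_arm", "data": {
  "deltas": [0, 0, 0, 3.2, -9.3, 0, 1, 0, 0, 0, 3.2, -9.3, 0, 1, 0, 0, 0, 3.2, -9.3, 0, 1, 0, 0, 0, 3.2, -9.3, 4, 1, 0, 0, 0, 3.2, -9.3, 7, 1, 0, 0, 0, 3.2, -9.3, 7, 1, 0, 0, 0, 3.2, -9.3, 7, 1]
}}

```text
time: 39.65
tool_pos: [0.5615, 0.093, 0.0546]
ee_rot: [3.141, 0.004, 0.098]
wrist_force: [-0.2, 1.0, 0.5]
width: 0.0341
finger_force: 30.0
```

```bash
python3 - <<'E'
from h import *
o=robot.get_obs();print(o["tool_pos"],o["width"],o["finger_force"]);to(.5636,.099,.036,.0985)
E
```

```text
[0.56146229 0.09304365 0.05455946] 0.034071983609686725 29.999091625213623
row [ 0.     0.004 -0.   ] [ 0.28 -0.57  1.85]
```

Request:
{"op": "move_arm", "data": {
  "deltas": [0, 0, 0, 0.2, -0.5, 0, 1, 0, 0, 0, 0.2, -0.5, 0.8, 1, 0, 0, 0, 0.2, -0.5, 1.4, 1, 0, 0, 0, 0.2, -0.5, 1.7, 1, 0, 0, 0, 0.2, -0.5, 1.7, 1]
}}

```text
time: 40.15
tool_pos: [0.5638, 0.0989, 0.0385]
ee_rot: [3.141, 0.001, 0.099]
wrist_force: [-0.3, -0.7, -1.5]
width: 0.0347
finger_force: 30.0
```

Request:
{"op": "move_arm", "data": {
  "deltas": [0, 0, 0, 0, 0, 0.2, 1, 0, 0, 0, 0, 0, 0.4, 1, 0, 0, 0, 0, 0, 0.4, 1]
}}

```text
time: 40.45
tool_pos: [0.5642, 0.099, 0.0349]
ee_rot: [3.142, 0.001, 0.099]
wrist_force: [0.5, 0.3, -1.1]
width: 0.0348
finger_force: 30.0
```

Request:
{"op": "move_arm", "data": {
  "deltas": [0, 0, 0, 0, 0, 0.2, 1, 0, 0, 0, 0, 0, 0.2, 1, 0, 0, 0, 0, 0, 0.2, 0.15, 0, 0, 0, 0, 0, 0.2, -0.15, 0, 0, 0, 0, 0, 0.2, -0.15, 0, 0, 0, 0, 0, 0.2, -0.15, 0, 0, 0, 0, 0, 0.2, -0.15]
}}

```text
time: 41.15
tool_pos: [0.5643, 0.099, 0.033]
ee_rot: [3.141, 0.0, 0.099]
wrist_force: [0.3, 0.4, 0.4]
width: 0.054
finger_force: 0.0
```

Request:
{"op": "move_arm", "data": {
  "deltas": [0, 0, 0, 0, 0, -4, -0.15, 0, 0, 0, 0, 0, -8, -0.15, 0, 0, 0, 0, 0, -8, -0.15, 0, 0, 0, 0, 0, -8, -0.15]
}}

```text
time: 41.55
tool_pos: [0.5652, 0.0991, 0.1145]
ee_rot: [3.141, -0.003, 0.099]
wrist_force: [-0.2, -0.1, -0.3]
width: 0.0539
finger_force: 0.0
```

```bash
python3 - <<'E'
from h import *
o=robot.get_obs();print(o["tool_pos"],o["width"])
s=snap("wrist");P=cloud(s);print(rect(P,(.5636,.099),.055,.062,.075))
s=snap("side");P=cloud(s)
for n,xy in(("A",(.554,-.348)),("B",(.452,-.325))): print(n,rect(P,xy,.05,.017,.028))
to(.451,-.3258,.12,.055)
E
```

```text
[0.56523003 0.09908399 0.11454189] 0.05388216446690784
(4633, array([563.9,  98.3]), array([85. , 35.3]), 5.7, array([0.5658, 0.0985, 0.0674]))
A (535, array([ 554.7, -347.9]), array([86.9, 37.9]), 2.6, array([ 0.5531, -0.3496,  0.023 ]))
B (548, array([ 452.5, -324.5]), array([86.1, 38.8]), 2.6, array([ 0.4509, -0.3266,  0.023 ]))
row [0.    0.003 0.044] [-15.37  41.16  -0.8 ]
```

First carton is back, flat and well placed. Next B.

Request:
{"op": "move_arm", "data": {
  "deltas": [0, 0, 0.044, -15.3, 41.1, -1, -0.15, 0, 0, 0.044, -15.3, 41.1, -1, -0.15, 0, 0, 0.044, -15.3, 41.1, -1, -0.15, 0, 0, 0.044, -15.3, 41.1, -1, -0.15, 0, 0, 0.044, -15.3, 41.1, -1, -0.15, 0, 0, 0.044, -15.3, 41.1, -1, -0.15, 0, 0, 0.044, -15.3, 41.1, -1, -0.15, 0, 0, 0.044, -15.3, 41.1, -1, -0.15]
}}

```text
time: 42.45
tool_pos: [0.4606, -0.2887, 0.1201]
ee_rot: [-3.139, 0.003, 0.055]
wrist_force: [0.6, 0.6, -0.5]
width: 0.0539
finger_force: 0.0
```

```bash
python3 - <<'E'
from h import *
o=robot.get_obs();print(o["tool_pos"],o["width"]);to(.451,-.3258,.05,.055)
E
```

```text
[ 0.46060028 -0.28871758  0.12008339] 0.05386654488052288
row [-0.003  0.003 -0.   ] [-1.14  3.67  7.  ]
```

Request:
{"op": "move_arm", "data": {
  "deltas": [0, 0, 0, -1, 3.4, 0, -0.15, 0, 0, 0, -1, 3.4, 0, -0.15, 0, 0, 0, -1, 3.4, 4, -0.15, 0, 0, 0, -1, 3.4, 7, -0.15, 0, 0, 0, -1, 3.4, 7, -0.15, 0, 0, 0, -1, 3.4, 7, -0.15, 0, 0, 0, -1, 3.4, 7, -0.15]
}}

```text
time: 43.15
tool_pos: [0.4555, -0.3224, 0.054]
ee_rot: [3.14, -0.002, 0.056]
wrist_force: [-0.1, 0.6, 0.3]
width: 0.0539
finger_force: 0.0
```

```bash
python3 - <<'E'
from h import *
s=snap("wrist");P=cloud(s);print(robot.get_obs()["tool_pos"],rect(P,(.451,-.326),.05,.017,.028))
to(.451,-.3262,-.013,.055)
E
```

```text
[ 0.45570598 -0.32267039  0.05445201] (5109, array([ 450.4, -326.2]), array([85.1, 35.3]), 3.5, array([ 0.4526, -0.326 ,  0.0224]))
row [ 0.002 -0.003  0.   ] [-0.51  0.31  6.74]
```

Request:
{"op": "move_arm", "data": {
  "deltas": [0, 0, 0, -0.4, 0.3, 4, -0.15, 0, 0, 0, -0.4, 0.3, 6.6, -0.15, 0, 0, 0, -0.4, 0.3, 6.6, -0.15, 0, 0, 0, -0.4, 0.3, 6.6, 1, 0, 0, 0, -0.4, 0.3, 6.6, 1, 0, 0, 0, -0.4, 0.3, 6.6, 1, 0, 0, 0, -0.4, 0.3, 6.6, 1, 0, 0, 0, -0.4, 0.3, 6.6, 1]
}}

```text
time: 44.0
tool_pos: [0.4522, -0.3266, -0.0111]
ee_rot: [3.138, -0.004, 0.055]
wrist_force: [0.3, 0.6, 5.8]
width: 0.0349
finger_force: 30.0
```

Request:
{"op": "move_arm", "data": {
  "deltas": [0, 0, 0, 0, 0, -1, 1, 0, 0, 0, 0, 0, -5, 1, 0, 0, 0, 0, 0, -10, 1, 0, 0, 0, 0, 0, -14, 1, 0, 0, 0, 0, 0, -14, 1, 0, 0, 0, 0, 0, -14, 1]
}}

```text
time: 44.6
tool_pos: [0.4509, -0.3258, 0.1276]
ee_rot: [3.14, -0.002, 0.055]
wrist_force: [-0.6, -0.1, -2.4]
width: 0.0343
finger_force: 30.0
```

```bash
python3 - <<'E'
from h import *
o=robot.get_obs();print(o["tool_pos"],o["width"],o["finger_force"]);to(.5697,.0373,.128,.0985)
E
```

```text
[ 0.45085823 -0.32576803  0.12759428] 0.03428903244747573 29.999066591262817
row [ 0.002 -0.002 -0.044] [ 13.86 -35.6   -0.08]
```

Request:
{"op": "move_arm", "data": {
  "deltas": [0, 0, -0.044, 13.8, -35.6, 0, 1, 0, 0, -0.044, 13.8, -35.6, 0, 1, 0, 0, -0.044, 13.8, -35.6, 0, 1, 0, 0, -0.044, 13.8, -35.6, 0, 1, 0, 0, -0.044, 13.8, -35.6, 0, 1, 0, 0, -0.044, 13.8, -35.6, 0, 1, 0, 0, -0.044, 13.8, -35.6, 0, 1, 0, 0, -0.044, 13.8, -35.6, 0, 1]
}}

```text
time: 45.4
tool_pos: [0.5673, 0.0411, 0.1229]
ee_rot: [-3.14, 0.006, 0.101]
wrist_force: [-0.1, 0.2, -0.8]
width: 0.0346
finger_force: 30.0
```

Request:
{"op": "move_arm", "data": {
  "deltas": [0, 0, 0, 0, 0, 4, 1, 0, 0, 0, 0, 0, 7, 1, 0, 0, 0, 0, 0, 7, 1, 0, 0, 0, 0, 0, 7, 1]
}}

```text
time: 45.8
tool_pos: [0.5671, 0.0376, 0.0542]
ee_rot: [-3.141, 0.005, 0.099]
wrist_force: [-0.1, 0.9, -1.3]
width: 0.0345
finger_force: 30.0
```

```bash
python3 - <<'E'
from h import *
o=robot.get_obs();print(o["tool_pos"],o["width"],o["finger_force"]);to(.5697,.0373,.034,.0985)
E
```

```text
[0.56709222 0.03757658 0.0541615 ] 0.03451750413599924 29.999132752418518
row [-0.001  0.005  0.   ] [0.27 0.05 2.01]
```

Request:
{"op": "move_arm", "data": {
  "deltas": [0, 0, 0, 0.2, 0.1, 0.8, 1, 0, 0, 0, 0.2, 0.1, 1.4, 1, 0, 0, 0, 0.2, 0.1, 1.9, 1, 0, 0, 0, 0.2, 0.1, 1.9, 1]
}}

```text
time: 46.2
tool_pos: [0.5705, 0.0366, 0.0368]
ee_rot: [-3.142, 0.001, 0.098]
wrist_force: [1.3, 0.8, -0.3]
width: 0.0344
finger_force: 30.0
```

Request:
{"op": "move_arm", "data": {
  "deltas": [0, 0, 0, 0, 0, 0.2, 1, 0, 0, 0, 0, 0, 0.3, 1, 0, 0, 0, 0, 0, 0.3, 0.15, 0, 0, 0, 0, 0, 0.3, -0.15, 0, 0, 0, 0, 0, 0.3, -0.15, 0, 0, 0, 0, 0, 0.3, -0.15, 0, 0, 0, 0, 0, 0.3, -0.15]
}}

```text
time: 46.9
tool_pos: [0.571, 0.0368, 0.0345]
ee_rot: [3.141, -0.0, 0.099]
wrist_force: [0.4, -0.6, 0.2]
width: 0.0543
finger_force: 0.0
```

Request:
{"op": "move_arm", "data": {
  "deltas": [0, 0, 0, 0, 0, -4, -0.15, 0, 0, 0, 0, 0, -8, -0.15, 0, 0, 0, 0, 0, -8, -0.15, 0, 0, 0, 0, 0, -8, -0.15]
}}

```text
time: 47.3
tool_pos: [0.5718, 0.0368, 0.1158]
ee_rot: [3.141, -0.003, 0.099]
wrist_force: [-0.3, -1.2, -0.2]
width: 0.0542
finger_force: 0.0
```

```bash
python3 - <<'E'
from h import *
o=robot.get_obs();print(o["tool_pos"],o["width"])
s=snap("wrist");P=cloud(s);print(rect(P,(.5697,.037),.048,.062,.075))
s=snap("side");P=cloud(s);print(rect(P,(.554,-.348),.05,.017,.028))
to(.5535,-.349,.115,.055)
E
```

```text
[0.57183736 0.03681534 0.11575303] 0.054235799364882736
(4821, array([567.7,  51.4]), array([85.1, 66.5]), 5.7, array([0.571 , 0.0382, 0.0673]))
(530, array([ 555.6, -347.7]), array([87.3, 37.9]), 3.2, array([ 0.5533, -0.3494,  0.0229]))
row [-0.     0.003  0.044] [-5.44 38.23 -0.22]
```

Second is back. Now A.

Request:
{"op": "move_arm", "data": {
  "deltas": [0, 0, 0.044, -5.4, 38.2, -1, -0.15, 0, 0, 0.044, -5.4, 38.2, -1, -0.15, 0, 0, 0.044, -5.4, 38.2, -1, -0.15, 0, 0, 0.044, -5.4, 38.2, -1, -0.15, 0, 0, 0.044, -5.4, 38.2, -1, -0.15, 0, 0, 0.044, -5.4, 38.2, -1, -0.15, 0, 0, 0.044, -5.4, 38.2, -1, -0.15, 0, 0, 0.044, -5.4, 38.2, -1, -0.15]
}}

```text
time: 48.2
tool_pos: [0.553, -0.3512, 0.1214]
ee_rot: [-3.139, 0.004, 0.053]
wrist_force: [0.1, 0.7, -0.9]
width: 0.0537
finger_force: 0.0
```

Request:
{"op": "move_arm", "data": {
  "deltas": [0, 0, 0, 0, 0, 4, -0.15, 0, 0, 0, 0, 0, 7, -0.15, 0, 0, 0, 0, 0, 7, -0.15, 0, 0, 0, 0, 0, 7, -0.15]
}}

```text
time: 48.6
tool_pos: [0.5538, -0.3477, 0.0523]
ee_rot: [-3.139, 0.003, 0.055]
wrist_force: [0.4, -0.2, -0.2]
width: 0.054
finger_force: 0.0
```

```bash
python3 - <<'E'
from h import *
s=snap("wrist");P=cloud(s);print(robot.get_obs()["tool_pos"],rect(P,(.5535,-.349),.05,.017,.028))
to(.5535,-.349,-.012,.055)
E
```

```text
[ 0.55508866 -0.3484889   0.05462687] (5252, array([ 553.3, -349. ]), array([84.8, 35.3]), 3.3, array([ 0.5557, -0.3488,  0.0224]))
row [0. 0. 0.] [-0.16  0.04  6.66]
```

Request:
{"op": "move_arm", "data": {
  "deltas": [0, 0, 0, -0.2, 0, 4, -0.15, 0, 0, 0, -0.2, 0, 6.6, -0.15, 0, 0, 0, -0.2, 0, 6.6, -0.15, 0, 0, 0, -0.2, 0, 6.6, 1, 0, 0, 0, -0.2, 0, 6.6, 1, 0, 0, 0, -0.2, 0, 6.6, 1, 0, 0, 0, -0.2, 0, 6.6, 1, 0, 0, 0, -0.2, 0, 6.6, 1]
}}

```text
time: 49.45
tool_pos: [0.5547, -0.3498, -0.0085]
ee_rot: [3.138, -0.004, 0.055]
wrist_force: [0.2, 0.2, 6.0]
width: 0.034
finger_force: 30.0
```

Request:
{"op": "move_arm", "data": {
  "deltas": [0, 0, 0, 0, 0, -1, 1, 0, 0, 0, 0, 0, -5, 1, 0, 0, 0, 0, 0, -10, 1, 0, 0, 0, 0, 0, -15, 1, 0, 0, 0, 0, 0, -15, 1, 0, 0, 0, 0, 0, -15, 1]
}}

```text
time: 50.05
tool_pos: [0.5536, -0.3494, 0.1409]
ee_rot: [3.139, -0.003, 0.055]
wrist_force: [0.5, 0.1, -1.3]
width: 0.0343
finger_force: 30.0
```

```bash
python3 - <<'E'
from h import *
o=robot.get_obs();print(o["tool_pos"],o["width"],o["finger_force"]);to(.5758,-.0244,.138,.0985)
E
```

```text
[ 0.55359788 -0.34943844  0.14089778] 0.03430527950290381 29.998922646045685
row [ 0.003 -0.003 -0.044] [  3.99 -32.33   0.2 ]
```

Request:
{"op": "move_arm", "data": {
  "deltas": [0, 0, -0.044, 4, -32.3, 0, 1, 0, 0, -0.044, 4, -32.3, 0, 1, 0, 0, -0.044, 4, -32.3, 0, 1, 0, 0, -0.044, 4, -32.3, 0, 1, 0, 0, -0.044, 4, -32.3, 0, 1, 0, 0, -0.044, 4, -32.3, 0, 1, 0, 0, -0.044, 4, -32.3, 0, 1, 0, 0, -0.044, 4, -32.3, 0, 1]
}}

```text
time: 50.85
tool_pos: [0.5733, -0.02, 0.1352]
ee_rot: [-3.139, 0.006, 0.104]
wrist_force: [0.8, -1.2, -1.0]
width: 0.0346
finger_force: 30.0
```

Request:
{"op": "move_arm", "data": {
  "deltas": [0, 0, 0, 0, 0, 4, 1, 0, 0, 0, 0, 0, 8, 1, 0, 0, 0, 0, 0, 8, 1, 0, 0, 0, 0, 0, 8, 1]
}}

```text
time: 51.25
tool_pos: [0.5736, -0.0248, 0.0565]
ee_rot: [-3.141, 0.005, 0.098]
wrist_force: [0.9, 0.5, -0.5]
width: 0.0342
finger_force: 30.0
```

```bash
python3 - <<'E'
from h import *
o=robot.get_obs();print(o["tool_pos"],o["width"],o["finger_force"]);to(.5758,-.0244,.036,.0985)
E
```

```text
[ 0.5735529  -0.02478687  0.05651995] 0.03419734338655091 29.999063909053802
row [-0.001  0.005 -0.001] [ 0.24 -0.02  2.05]
```

Request:
{"op": "move_arm", "data": {
  "deltas": [0, 0, 0, 0.1, 0, 0.8, 1, 0, 0, 0, 0.1, 0, 1.4, 1, 0, 0, 0, 0.1, 0, 1.9, 1, 0, 0, 0, 0.1, 0, 1.9, 1]
}}

```text
time: 51.65
tool_pos: [0.5759, -0.024, 0.039]
ee_rot: [-3.142, 0.001, 0.099]
wrist_force: [-0.7, -0.2, -0.9]
width: 0.0341
finger_force: 30.0
```

Request:
{"op": "move_arm", "data": {
  "deltas": [0, 0, 0, 0, 0, 0.2, 1, 0, 0, 0, 0, 0, 0.3, 1, 0, 0, 0, 0, 0, 0.3, 0.15, 0, 0, 0, 0, 0, 0.3, -0.15, 0, 0, 0, 0, 0, 0.3, -0.15, 0, 0, 0, 0, 0, 0.3, -0.15, 0, 0, 0, 0, 0, 0.3, -0.15]
}}

```text
time: 52.35
tool_pos: [0.5762, -0.024, 0.0364]
ee_rot: [3.141, -0.0, 0.099]
wrist_force: [0.6, 1.5, 0.6]
width: 0.0537
finger_force: 0.0
```

Request:
{"op": "move_arm", "data": {
  "deltas": [0, 0, 0, 0, 0, -4, -0.15, 0, 0, 0, 0, 0, -9, -0.15, 0, 0, 0, -4, 0, -14, -0.15, 0, 0, 0, -8, 0, -16, -0.15, 0, 0, 0, -8, 0, -16, -0.15, 0, 0, 0, -8, 0, -16, -0.15]
}}

```text
time: 52.95
tool_pos: [0.4968, -0.032, 0.1981]
ee_rot: [3.14, -0.004, 0.098]
wrist_force: [-0.7, -0.3, -0.0]
width: 0.0543
finger_force: 0.0
```

```bash
python3 - <<'E'
from h import *
s=snap("wrist");P=cloud(s); save(s,"w7"); th=.0985
Ri=np.array([[np.cos(th),np.sin(th)],[-np.sin(th),np.cos(th)]])
k=(np.hypot(P[...,0]-.583,P[...,1]+.097)<.045)&(P[...,2]>.08)&(P[...,2]<.093);h=np.array(cv2.minAreaRect((P[k][:,:2]*1000).astype(np.float32))[0]);d=h+135*np.array([-np.sin(th),np.cos(th)]);print("handle",h,"deck",d)
k=((P[...,2]>.062)&(P[...,2]<.075)&(P[...,0]>.48)).astype(np.uint8);k=cv2.morphologyEx(k,cv2.MORPH_OPEN,np.ones((5,5)))
n,L,st,_=cv2.connectedComponentsWithStats(k)
for i in range(1,n):
    if st[i,4]>400:
        q=P[L==i];r=cv2.minAreaRect((q[:,:2]*1000).astype(np.float32)); print((Ri@(np.array(r[0])-d)).round(1),np.round(r[1],1),round(r[2],1),q[:,2].std().round(4))
s=snap("side");P=cloud(s);print(rect(P,(.396,-.117),.03,.055,.07),rect(P,(.396,-.115),.03,.085,.12))
E
```

```text
handle [582.05871582 -95.97727203] deck [568.782708    38.36835542]
[ 1.  59.8] [85.1 35.9] 5.4 0.001
[ 0.  -2.5] [85.  35.7] 5.8 0.0009
[ -0.5 -63.3] [84.2 35.2] 6.0 0.0008
(24, array([ 395.4, -119.6]), array([4.5, 9.9]), 72.5, array([ 0.3952, -0.1197,  0.063 ])) (66, array([ 396.1, -119.2]), array([16. , 12.5]), 7.9, array([ 0.3947, -0.1202,  0.1013]))
```

View pics/w7.png

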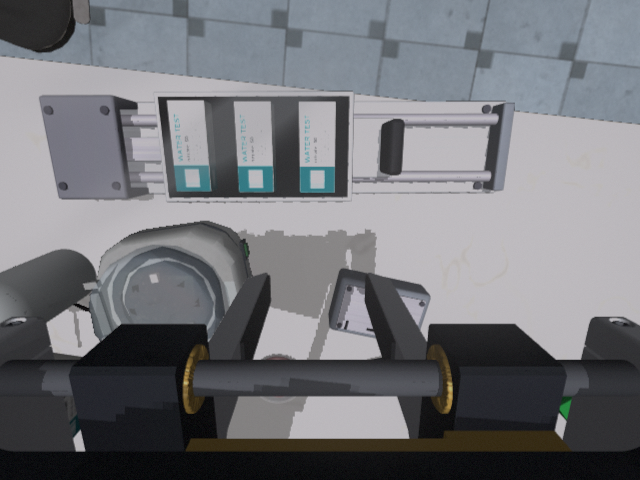

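The three cartons lie side by side on the deck at (190,145), (255,147), (318,147). The handle at (392,147) is where I left it, and the toggle is upright, so I am handing in.

```bash
python3 -c "
from bench import robot; print(robot.close_job())"
```

```text
the job is handed in; nothing more can be done
None
```

I handed the job in with the toggle off, the carriage pushed about 89 mm until it would go no further (25 N), and all three cartons flat and side by side on the deck; I never went near the tape roll or wash bottle, the plunger can't be read directly, and no verdict came back.

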